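# Clear the tin rack, load the finish tins and drop the bar

### The arm

A 6-joint arm with a two-finger parallel gripper is mounted at the origin on the work surface. World frame = base frame: x ahead of the robot, y to its left, z up, the work surface at z = 0. Lengths are in mm, angles in rad, forces in N, time in s.
With the tool pointing down it reaches from about 350 to 875 mm from the base axis. Payload 4.2 kg.
Tool frame: the origin (TCP) lies midway between the tips of the shut fingers; the grasp point (between the pads) lies 19 mm behind it; z points along the fingers, y is the direction in which the jaws open and shut (so a half turn about z gives the same grasp; the last joint's range is limited). The gripper opens to 85 mm and grips with 20 to 120 N. Pads are 22 mm wide; open, the fingers measure 114 mm over their backs; the gripper's body (76 mm by 85 mm) begins 54 mm behind the grasp point. The pads swing forward as they close: fully open they stand 13 mm farther back than shut.
Start: joints at [-1.042, 0.385, 0.008, 0, -1.194, -0.259], TCP at [166.603, -602.364, 231.312] pointing down, gripper open.
Joint ranges: [-3.14, 3.14], [-1.21, 2.06], [-1.07, 1.41], [-3.16, 2.05], [-2.99, -0.16], [-3.1, 3.1]. Speed limits (rad/s): [2.79, 2.79, 3.14, 3.14, 3.14, 3.14].

### API

Orientations are given as a unit quaternion [x, y, z, w].
In Python, from bench import arm gives the robot as it stands. The module is installed in compiled form; this text tells all that it offers.
- The arm moves only by the tool drive_tool, never from a script. Its argument "moves" is a list that holds one entry, the list of rows, each a list of 7 numbers: the opening, from 0 (shut) to 1 (fully open), then the shift along the tool's x, y, z in m, then the turn, a rotation vector about the tool's x, y, z in rad. In form: [[[hand, dx, dy, dz, wx, wy, wz], ...]]. A call has 1 to 20 rows; each row shifts and turns the pose as measured when the row begins, along the tool's axes as they then stand; what a row does not reach is not made up. A row lasts 1/10 s, in which the tool goes at most 50 mm and 8.59 degrees, less where a joint would pass 70% of its speed; a pose out of reach is approached as far as the arm can. A call with a gripper value outside its range is refused whole. The fingers move at their own pace and stop on an object; the grip force is fixed at half the most. Time passes only in rows, so rows that do not move let the fingers close. It gives the time, the measured TCP pose, the force and the opening at its end, in the units of the state.
- arm.read_state(): the state, without advancing time (a new reading comes with each control period).
- arm.get_image(name): name is "scene" or "side" or "wrist"; returns (picture, depth): 400x640x3 uint8, red, green, blue; 400x640 float32, mm along the optical axis (not along the pixel's ray), 0 where there is no reading.
- arm.camera_params(name): a dict with "fov_y" (degrees; the focal length in pixels is half the picture's height over the tangent of half this angle, whatever the lens; pixels are square), "cx", "cy" (the principal point, pixels), "k1" (the pictures are not rectified: a ray, as slopes to the right and down, at radius r is drawn at 1 + k1 r^2 times it, then the intrinsics apply), "world_from_camera" (4x4, takes a point from camera to world coordinates); the wrist camera has in their place "T_tool_cam" (4x4, takes a point from camera to tool coordinates, whose origin is the TCP and whose axes are the flange's). Camera axes: x right, y down, z forward; pixel columns grow to the right and rows downward; lengths in mm; the calibration is good to about 2 mm. A picture is of the moment at which its call begins: read the wrist's pose just before it. camera_params takes no time and is no camera call.
- arm.job_done(): hands the job in, once; it reports no verdict.
The state is a dict: "clock": time; "joints": joint angles; "joint_vel": joint speeds; "joint_efforts": joint torques, N m; "position": TCP position; "ee_rot": TCP orientation; "contact_force": force on the tool from outside, world axes, zero at the start; "wrist_torque": the same for the moment, N m; "gripper_width": finger opening in mm.
Only numpy, scipy, OpenCV 4.12 (cv2) and the standard library are available. Lean on these libraries where they do the work, as an engineer would, in place of code of your own. Each camera call takes 0.05 s, during which the arm holds its last target.

### The job

The plywood tin rack is to go out in the van on a fitting job, but wood offcuts have been dumped in it: first clear them all out into the low wooden offcut tray. Then, with the rack's steel bar still up, stand every tin of wood finish upright on the rack floor in one neat straight row, midway between the back board and the front edge, square to the rack and side by side no more than about a finger's width apart. When the row is complete, swing the bar down across the front by its black knob until it lies in its catch, and leave the other things on the bench where they are.

Things in the scene. Friction and masses are not known exactly. Their poses are not given: they have to be found in the camera images.
- rack: open-topped plywood rack, 300 mm long (y); it does not shift on the bench. Origin: under the middle of its floor, at bench level; x points to the back board, z up, y along the rack to its left end seen from the robot. Back board from x = 70 mm, 60 mm high; end walls 14 mm thick, 60 mm high, centred at y = +143 and -143 mm. No front wall: only the bar closes the front
- rack_floor (a point): middle of the rack's floor, on its top, 12 mm above the bench; the floor runs from x = -70 mm (front edge) to +70 mm (back board) and y = -136 to +136 mm (between the end walls) of the rack's axes. The tins' row belongs along this point's y line
- catch (a point): floor of the bar's catch, an upturned steel bracket on the front edge of the rack's left end wall: 29 mm above the bench, at rack x = -78, y = +143 mm; its front lip rises to 56 mm
- bar_pivot (a point): pivot of the bar on the front of the rack's right end wall, at rack x = -78, y = -143, z = 40 mm; the bar turns in the plane across the rack's front (axis along rack x)
- bar (a joint): flat steel drop bar, 4 mm thick, 20 mm high, 320 mm from pivot to tip. Angle in rad: 0 = level across the rack's front, lying in the catch (end stop); 1.57 = upright above the pivot; larger = leaning out beyond the right end (stop 2.3). It starts raised. The pivot is stiff: the bar stays at any angle where it is left; up to 3 N at the knob moves it
- bar_grip (a point): middle of the bar's black knob, the point to take hold of: a round peg 16 mm across that sticks out 60 mm to the front (rack -x) near the bar's free end. It lies 310 mm from the pivot axis, at rack x = -118 mm; with the bar in its catch at rack y = +167, z = 40 mm. The peg can turn between the fingers as the bar swings
- tray: offcut tray, an open wooden box fixed on the bench, outside 200 mm (x) x 280 mm (y) x 55 mm high, walls and floor about 6 mm. Origin: centre of the underside, at bench level; z up
- tin1: square metal tin of wood finish with paper labels on its four sides: body 56 x 56 mm and 78 mm high, black round screw cap (28 mm across) on top reaching 88 mm; about 0.3 kg. Origin: centre of the underside; z up along the tin, x and y square to its faces. All tins are alike. None at the start if this tin is absent
- tin2: square metal tin of wood finish with paper labels on its four sides: body 56 x 56 mm and 78 mm high, black round screw cap (28 mm across) on top reaching 88 mm; about 0.3 kg. Origin: centre of the underside; z up along the tin, x and y square to its faces. All tins are alike. None at the start if this tin is absent
- tin3: square metal tin of wood finish with paper labels on its four sides: body 56 x 56 mm and 78 mm high, black round screw cap (28 mm across) on top reaching 88 mm; about 0.3 kg. Origin: centre of the underside; z up along the tin, x and y square to its faces. All tins are alike. None at the start if this tin is absent
- tin4: square metal tin of wood finish with paper labels on its four sides: body 56 x 56 mm and 78 mm high, black round screw cap (28 mm across) on top reaching 88 mm; about 0.3 kg. Origin: centre of the underside; z up along the tin, x and y square to its faces. All tins are alike. None at the start if this tin is absent
- offcut1: sawn softwood offcut, a plain block 44 mm wide (its x), 80 mm long (its y) and 38 mm high; it starts lying on the rack floor, roughly lengthwise along the rack. Origin: centre of the underside. None at the start if this offcut is absent
- offcut2: sawn softwood offcut, a plain block 50 mm wide (its x), 70 mm long (its y) and 45 mm high; it starts lying on the rack floor, roughly lengthwise along the rack. Origin: centre of the underside. None at the start if this offcut is absent
- offcut3: sawn softwood offcut, a plain block 40 mm wide (its x), 76 mm long (its y) and 50 mm high; it starts lying on the rack floor, roughly lengthwise along the rack. Origin: centre of the underside. None at the start if this offcut is absent
- ear_defenders: blue ear defenders lying on the bench, about 180 x 175 mm, 75 mm high, to be left alone. Origin: on the bench between the two cups
- clamp: steel bar clamp with a wooden handle lying flat, 260 mm long (x), 85 mm wide (to -y), 30 mm high, to be left alone. Origin: under the middle of its bar
- tape: black tape measure standing on the bench, 66 x 34 x 62 mm, to be left alone. Origin: centre of its underside
Mind the look-alikes: they are no part of the job. Leave any pink or turquoise look-alike of the offcut2 alone.

How it is judged:
By the outcome, as a careful person would: the job done as asked, in the order asked, and still so for the second after the job is handed in, with the robot touching nothing.
Of tin1, tin2, tin3, tin4 only 3 to 4 are there at a start; the rules pass over those that are not, and their reading is None.
Of offcut1, offcut2, offcut3 only 2 to 3 are there at a start; the rules pass over those that are not, and their reading is None.
At some moment in a run one of tin1, tin2, tin3, tin4 may be knocked a few centimetres aside while the robot is not near it.
Once in a run the grip may slacken for a moment while it holds something.
It also fails if it takes over 210 s, if anything falls off the work surface, if the arm or the gripper's body presses on something with over 40 N, if the wrist force passes 120 N, or if a joint passes its speed limit or range.

## Working session

There is one attempt and no reset: what is moved stays moved. The work goes in short steps, Python scripts to look and compute and a tool call to move; the robot and the scene stay as the last step left them, time stands still between calls to the robot, and variables do not carry over. Pictures are saved under pics/ and viewed, and the job is handed in when it is done.

Besides the shell and the picture viewer there is one more tool, called after ">>>" by a JSON object that holds its "name" and its "arguments". drive_tool: Moves the arm, as the interface text tells. Its arguments: {"type":"object","properties":{"moves":{"type":"array","items":{"type":"array","items":{"type":"array","items":{"type":"number"}}}}},"required":["moves"]}

```bash
mkdir -p pics; python3 - <<'E'
from bench import arm
import cv2,numpy as np
s=arm.read_state();print({k:np.round(v,3) if not isinstance(v,dict) else v for k,v in s.items()})
for n in("scene","side","wrist"):
    p,d=arm.get_image(n);cv2.imwrite(f"pics/{n}0.png",p[:,:,::-1]);np.save(f"pics/{n}0.npy",d)
    print(n,arm.camera_params(n))
E
```

```text
{'clock': np.float64(0.0), 'joints': array([-1.042,  0.386,  0.007, -0.   , -1.194, -0.259]), 'joint_vel': array([ 0.002,  0.002,  0.001,  0.   , -0.001, -0.001]), 'joint_efforts': array([ 0.0000e+00, -3.9229e+01,  1.8840e+01,  4.1860e+00, -5.0000e-03,
       -0.0000e+00]), 'position': array([ 166.458, -601.836,  230.234]), 'ee_rot': array([-0.134,  0.991,  0.001, -0.   ]), 'contact_force': array([-1.322, -0.351,  0.126]), 'wrist_torque': array([-0.011, -0.027,  0.002]), 'gripper_width': np.float64(85.311)}
scene {'fov_y': 54.472401839212054, 'cx': 323.15784094868474, 'cy': 197.98535782778075, 'k1': 0.019979032568751297, 'world_from_camera': array([[ 6.58155257e-01,  4.02542309e-01, -6.36232149e-01,
         1.14048192e+03],
       [ 7.52882231e-01, -3.51828550e-01,  5.56223891e-01,
        -6.20325813e+02],
       [ 5.90147422e-05, -8.45089558e-01, -5.34624762e-01,
         5.75173768e+02],
       [ 0.00000000e+00,  0.00000000e+00,  0.00000000e+00,
         1.00000000e+00]])}
side {'fov_y': 53.631964348549495, 'cx': 314.19774485107183, 'cy': 206.11701677678658, 'k1': 0.03462361429628516, 'world_from_camera': array([[-9.73954466e-01, -1.25207202e-01,  1.89039292e-01,
         3.31229266e+02],
       [-2.26352016e-01,  4.87904015e-01, -8.43038811e-01,
         8.15689974e+02],
       [ 1.33215008e-02, -8.63870840e-01, -5.03537197e-01,
         5.76518115e+02],
       [ 0.00000000e+00,  0.00000000e+00,  0.00000000e+00,
         1.00000000e+00]])}
wrist {'fov_y': 68.72334274488067, 'cx': 318.19190605043934, 'cy': 197.44132680144298, 'k1': -0.029107462168421704, 'T_tool_cam': array([[ 6.95452876e-04, -9.62314739e-01, -2.71937236e-01,
         6.94576307e+01],
       [ 9.99999733e-01,  7.30484436e-04, -2.75918395e-05,
         5.27619821e-01],
       [ 2.25197952e-04, -2.71937144e-01,  9.62314989e-01,
        -1.43265342e+02],
       [ 0.00000000e+00,  0.00000000e+00,  0.00000000e+00,
         1.00000000e+00]])}
```

View pics/scene0.png

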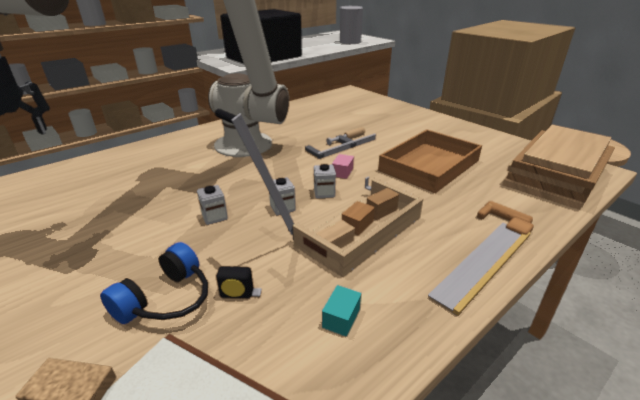

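View pics/side0.png

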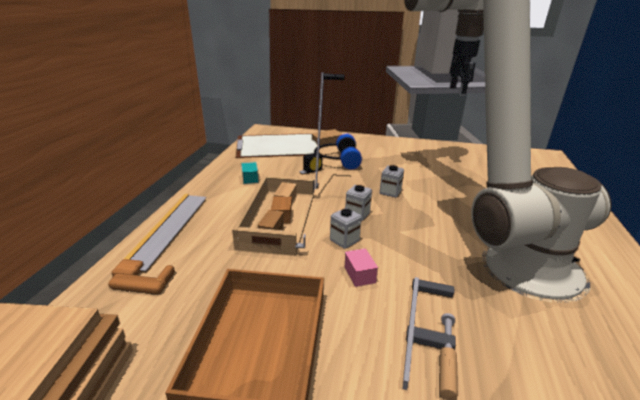

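View pics/wrist0.png

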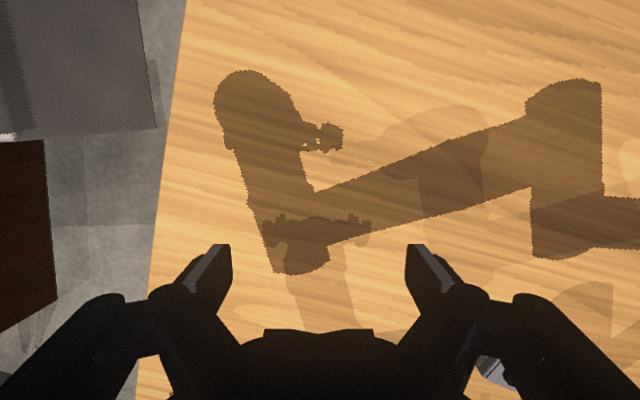

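The scene shows three tins (about (212,203), (283,194) and (324,181)), the rack with 2–3 offcuts, the bar upright and leaning, and the tray at the upper right. I'll project the depth into a top-down map next.

```bash
cat > h.py <<'E'
import numpy as np,cv2
from bench import arm
from scipy.spatial.transform import Rotation as R
def cloud(name,d,T=None):
    c=arm.camera_params(name);f=200/np.tan(np.radians(c['fov_y']/2))
    v,u=np.mgrid[0:400,0:640];xd=(u-c['cx'])/f;yd=(v-c['cy'])/f
    x,y=xd.copy(),yd.copy()
    for _ in range(6):
        r=x*x+y*y;x=xd/(1+c['k1']*r);y=yd/(1+c['k1']*r)
    P=np.stack([x*d,y*d,d],-1)
    M=c['world_from_camera'] if T is None else T@c['T_tool_cam']
    W=P@M[:3,:3].T+M[:3,3]; W[d<=0]=np.nan
    return W
def toolT(s=None):
    s=s or arm.read_state();T=np.eye(4);T[:3,:3]=R.from_quat(s['ee_rot']).as_matrix();T[:3,3]=s['position'];return T
def grab(tag,names=("scene","side")):
    o={}
    for n in names:
        T=toolT() if n=="wrist" else None
        p,d=arm.get_image(n);cv2.imwrite(f"pics/{n}{tag}.png",p[:,:,::-1])
        o[n]=(p,cloud(n,d,T))
    return o
def topdown(o,fn,x0,x1,y0,y1,s=1.0,zmax=400):
    # image: right = +y decreasing? use col=(y1-y)*s (left = +y), row=(x1-x)*s (up = +x)
    H,Wd=int((x1-x0)*s),int((y1-y0)*s);im=np.zeros((H,Wd,3),np.uint8);z=np.full((H,Wd),-99.)
    for p,W in o.values():
        m=np.isfinite(W[...,2])&(W[...,2]<zmax)&(W[...,2]>-20)
        q=W[m];c=p[m];r=((x1-q[:,0])*s).astype(int);k=((y1-q[:,1])*s).astype(int)
        ok=(r>=0)&(r<H)&(k>=0)&(k<Wd);r,k,c,zz=r[ok],k[ok],c[ok],q[ok,2]
        od=np.argsort(zz);r,k,c,zz=r[od],k[od],c[od],zz[od]
        up=zz>=z[r,k];im[r[up],k[up]]=c[up];z[r[up],k[up]]=zz[up]
    cv2.imwrite(fn,im[:,:,::-1]);return im,z
E
python3 - <<'E'
from h import *
o={}
for n in("scene","side"):
    p=cv2.imread(f"pics/{n}0.png")[:,:,::-1];o[n]=(p,cloud(n,np.load(f"pics/{n}0.npy")))
im,z=topdown(o,"pics/td0.png",250,950,-400,400,1.0,zmax=150)
for n,(u,v) in [("scene",(212,203)),("scene",(209,189)),("scene",(282,182)),("scene",(324,167)),("scene",(240,120)),("side",(340,77)),("side",(330,77)),("side",(346,213)),("side",(359,188)),("side",(393,169))]:
    print(n,u,v,o[n][1][v,u].round(0))
E
```

```text
scene 212 203 [ 368. -303.   60.]
scene 209 189 [ 348. -296.   89.]
scene 282 182 [ 432. -139.   85.]
scene 324 167 [446. -11.  89.]
scene 240 120 [ 570. -310.  332.]
side 340 77 [ 516. -311.  331.]
side 330 77 [ 543. -307.  330.]
side 346 213 [434.   9.  87.]
side 359 188 [ 421. -128.   87.]
side 393 169 [ 340. -277.   85.]
```

View pics/td0.png

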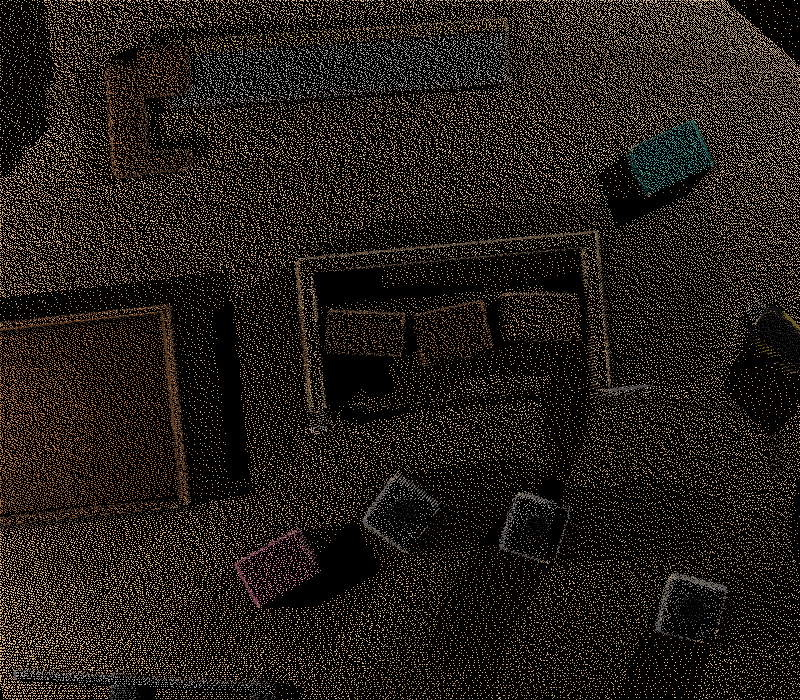

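```bash
cat >> h.py <<'E'
def fit(o,x0,x1,y0,y1,z0,z1,names=None):
    for n in list(o):
        W=o[n][1].reshape(-1,3);m=(W[:,0]>x0)&(W[:,0]<x1)&(W[:,1]>y0)&(W[:,1]<y1)&(W[:,2]>z0)&(W[:,2]<z1)
        q=W[m]
        if len(q)<10: print(n,len(q));continue
        (c,sz,a)=cv2.minAreaRect(q[:,:2].astype(np.float32));print(n,len(q),'c',np.round(c,1),'sz',np.round(sz,1),'ang',round(a,1),'zmed',np.median(q[:,2]).round(1))
E
python3 - <<'E'
from h import *
o={}
for n in("scene","side"):
    p=cv2.imread(f"pics/{n}0.png")[:,:,::-1];o[n]=(p,cloud(n,np.load(f"pics/{n}0.npy")))
o['both']=(None,np.concatenate([o['scene'][1],o['side'][1]]))
print('tins')
for b in [(390,480,-50,50),(385,470,-180,-90),(300,385,-340,-240)]: fit(o,*b,74,81)
print('offcuts')
for b in [(595,640,-5,70),(590,645,-90,-20),(605,655,-177,-105)]: fit(o,*b,44,70)
print('rack');fit(o,520,725,-215,110,57,63)
print('tray');fit(o,410,660,200,560,52,58)
for n in('scene','side'):
  W=o[n][1].reshape(-1,3);m=(W[:,2]>100)&(W[:,0]>480)&(W[:,0]<620)&(W[:,1]>-360)&(W[:,1]<-150);q=W[m]
  for z in range(100,360,20):
    s=q[(q[:,2]>=z)&(q[:,2]<z+20)]
    if len(s):print(n,z,len(s),s.mean(0).round(0),s.min(0).round(0),s.max(0).round(0))
E
```

```text
tins
scene 157 c [440.4  -3.4] sz [55.2 52.7] ang 56.8 zmed 78.5
side 180 c [434.7   0.5] sz [56.  53.3] ang 56.2 zmed 76.8
both 337 c [437.2  -1.4] sz [55.6 59.4] ang 54.8 zmed 77.3
scene 117 c [ 426.2 -130.9] sz [42.8 54.4] ang 71.0 zmed 78.4
side 135 c [ 420.  -132.4] sz [53.9 53.7] ang 74.3 zmed 76.5
both 252 c [ 422.5 -133.3] sz [54.2 58.5] ang 73.5 zmed 77.4
scene 218 c [ 343.9 -292.4] sz [56.3 56.7] ang 76.1 zmed 78.6
side 100 c [ 340.  -287.4] sz [52.1 52.3] ang 78.2 zmed 76.6
both 318 c [ 341.8 -291.3] sz [58.3 58.5] ang 72.6 zmed 77.8
offcuts
scene 428 c [618.7  32.4] sz [74.7 42. ] ang 88.0 zmed 61.9
side 292 c [614.9  33.3] sz [72.4 40. ] ang 88.8 zmed 60.6
both 720 c [617.3  32.5] sz [74.8 44.6] ang 89.4 zmed 61.0
scene 423 c [618.4 -54.1] sz [50.4 70.5] ang 10.6 zmed 57.6
side 243 c [615.9 -52. ] sz [49.2 70.4] ang 8.6 zmed 55.7
both 666 c [617.6 -54.4] sz [53.2 71.1] ang 3.1 zmed 56.7
scene 377 c [ 632.8 -140.9] sz [71.7 44.3] ang 89.9 zmed 50.8
side 195 c [ 631.6 -141.2] sz [44.2 71.6] ang 0.6 zmed 48.6
both 572 c [ 632.2 -141. ] sz [71.9 45.5] ang 89.9 zmed 50.1
rack
[... 1560 characters left out ...]
-245.  172.] [ 557. -266.  162.] [ 562. -238.  179.]
side 180 15 [ 560. -255.  190.] [ 559. -267.  182.] [ 562. -247.  198.]
side 200 13 [ 560. -260.  210.] [ 559. -266.  201.] [ 563. -254.  220.]
side 220 18 [ 562. -269.  229.] [ 560. -283.  220.] [ 565. -258.  238.]
side 240 15 [ 562. -275.  249.] [ 560. -282.  240.] [ 563. -269.  259.]
side 260 19 [ 563. -284.  270.] [ 561. -300.  261.] [ 566. -276.  279.]
side 280 15 [ 563. -290.  290.] [ 562. -296.  281.] [ 565. -284.  299.]
side 300 19 [ 564. -298.  311.] [ 562. -314.  302.] [ 567. -290.  319.]
side 320 139 [ 536. -309.  331.] [ 504. -319.  322.] [ 566. -298.  340.]
side 340 2 [ 566. -309.  341.] [ 565. -311.  341.] [ 567. -307.  342.]
```

```bash
cat >> h.py <<'E'
def plan(hand,*wps,n=None,step=45.,rot=0.14,pr=True):
    """wps: (x,y,z,yaw_deg or None) world TCP; keeps tool down; prints rows"""
    T=toolT();rows=[]
    for w in wps:
        p=np.array(w[:3],float);yaw=w[3] if len(w)>3 else None
        Rt=T[:3,:3]
        if yaw is not None:
            a=np.radians(yaw);X=np.array([np.cos(a),np.sin(a),0]);Z=np.array([0,0,-1.]);Rt=np.stack([X,np.cross(Z,X),Z],1)
        rv=R.from_matrix(T[:3,:3].T@Rt).as_rotvec()
        D=np.linalg.norm(p-T[:3,3]);k=int(max(np.ceil(D/step),np.ceil(np.linalg.norm(rv)/rot),1))
        for i in range(k):
            nT=T.copy();nT[:3,3]=T[:3,3]+(p-T[:3,3])/(k-i);nT[:3,:3]=T[:3,:3]@R.from_rotvec(rv/k).as_matrix()
            d=T[:3,:3].T@(nT[:3,3]-T[:3,3])/1000
            rows.append([hand]+[round(float(v),4) for v in d]+[round(float(v),3) for v in rv/k]);T=nT
    if pr: print(len(rows));print(rows)
    return rows
def st():
    s=arm.read_state();T=toolT(s)
    print('t',round(float(s['clock']),2),'pos',s['position'].round(1),'yaw',np.degrees(np.arctan2(T[1,0],T[0,0])).round(1),'tilt',np.degrees(np.arccos(-T[2,2])).round(1),'F',s['contact_force'].round(1),'w',round(float(s['gripper_width']),1),'j',s['joints'].round(2))
E
python3 -c "
from h import *
st();plan(1,(250,-330,300,-140),(400,-80,330,-84.5),(560,-30,400,-84.5))"
```

```text
t 0.15 pos [ 166.5 -602.   230.5] yaw -164.6 tilt 0.1 F [ 0.2 -0.3  0.5] w 85.4 j [-1.04  0.39  0.01 -0.   -1.19 -0.26]
19
[[1, -0.0218, 0.0343, -0.0099, 0.0, 0.0, -0.061], [1, -0.0239, 0.0329, -0.0099, 0.0, 0.0, -0.061], [1, -0.0259, 0.0314, -0.0099, 0.0, 0.0, -0.061], [1, -0.0277, 0.0297, -0.0099, 0.0, 0.0, -0.061], [1, -0.0295, 0.028, -0.0099, 0.0, 0.0, -0.061], [1, -0.0312, 0.0261, -0.0099, 0.0, 0.0, -0.061], [1, -0.0327, 0.0241, -0.0099, 0.0, 0.0, -0.061], [1, -0.0394, 0.0136, -0.0043, -0.0, -0.0, -0.138], [1, -0.0409, 0.008, -0.0043, -0.0, -0.0, -0.138], [1, -0.0416, 0.0023, -0.0043, -0.0, -0.0, -0.138], [1, -0.0415, -0.0034, -0.0043, -0.0, -0.0, -0.138], [1, -0.0406, -0.0091, -0.0043, -0.0, -0.0, -0.138], [1, -0.039, -0.0147, -0.0043, -0.0, -0.0, -0.138], [1, -0.0366, -0.0199, -0.0043, -0.0, -0.0, -0.138], [1, -0.0069, -0.0328, -0.014, -0.0, 0.0, -0.0], [1, -0.0069, -0.0328, -0.014, -0.0, 0.0, -0.0], [1, -0.0069, -0.0328, -0.014, -0.0, 0.0, -0.0], [1, -0.0069, -0.0328, -0.014, -0.0, 0.0, -0.0], [1, -0.0069, -0.0328, -0.014, -0.0, 0.0, -0.0]]
```

>>> {"name": "drive_tool", "arguments": {"moves": [[[1,-0.022,0.034,-0.01,0,0,-0.06],[1,-0.024,0.033,-0.01,0,0,-0.06],[1,-0.026,0.031,-0.01,0,0,-0.06],[1,-0.028,0.03,-0.01,0,0,-0.06],[1,-0.03,0.028,-0.01,0,0,-0.06],[1,-0.031,0.026,-0.01,0,0,-0.06],[1,-0.033,0.024,-0.01,0,0,-0.06],[1,-0.039,0.014,-0.004,0,0,-0.138],[1,-0.041,0.008,-0.004,0,0,-0.138],[1,-0.042,0.002,-0.004,0,0,-0.138],[1,-0.042,-0.003,-0.004,0,0,-0.138],[1,-0.041,-0.009,-0.004,0,0,-0.138],[1,-0.039,-0.015,-0.004,0,0,-0.138],[1,-0.037,-0.02,-0.004,0,0,-0.138]]]}}

```text
clock: 1.55
position: [398.6, -57.8, 330.2]
ee_rot: [0.752, -0.659, -0.004, -0.004]
contact_force: [0.4, -1.5, -0.3]
gripper_width: 85.1
```

```bash
python3 -c "
from h import *
st();plan(1,(565,-10,420,-84.5))"
```

```text
t 1.55 pos [398.6 -57.8 330.2] yaw -82.5 tilt 0.7 F [ 0.4 -1.5 -0.3] w 85.1 j [ 0.25 -0.07 -0.3  -0.01 -1.34 -0.12]
5
[[1, -0.0053, -0.0343, -0.0179, -0.0, 0.002, 0.007], [1, -0.0055, -0.0342, -0.0179, -0.0, 0.002, 0.007], [1, -0.0057, -0.0342, -0.0179, -0.0, 0.002, 0.007], [1, -0.0059, -0.0341, -0.0179, -0.0, 0.002, 0.007], [1, -0.0061, -0.0341, -0.0179, -0.0, 0.002, 0.007]]
```

>>> {"name": "drive_tool", "arguments": {"moves": [[[1,-0.005,-0.034,-0.018,0,0.002,0.007],[1,-0.005,-0.034,-0.018,0,0.002,0.007],[1,-0.006,-0.034,-0.018,0,0.002,0.007],[1,-0.006,-0.034,-0.018,0,0.002,0.007],[1,-0.006,-0.034,-0.018,0,0.002,0.007],[1,0,0,0,0,0,0],[1,0,0,0,0,0,0]]]}}

```text
clock: 2.25
position: [569.9, -1.1, 419.7]
ee_rot: [0.744, -0.668, -0.003, 0.001]
contact_force: [0.4, 0.6, 0.2]
gripper_width: 85.4
```

```bash
python3 - <<'E'
from h import *
st();o=grab("1",("wrist",))
topdown(o,"pics/td1.png",380,780,-300,200,1.5,zmax=150)
fit(o,520,730,-225,110,57,63)
for b in [(585,650,-12,80),(585,650,-95,-12),(595,665,-190,-98)]: fit(o,*b,44,70)
E
```

```text
t 2.25 pos [569.9  -1.1 419.7] yaw -83.8 tilt 0.3 F [0.4 0.6 0.2] w 85.4 j [ 0.28  0.23  0.24 -0.   -1.59 -0.17]
wrist 4608 c [623.5 -54. ] sz [161.9 300.6] ang 5.2 zmed 60.5
wrist 1048 c [610.4  37.7] sz [83.2 51.4] ang 87.6 zmed 62.6
wrist 1292 c [616.  -53.4] sz [50.1 70.6] ang 12.7 zmed 57.6
wrist 1561 c [ 634.7 -146.5] sz [52.3 90.3] ang 5.4 zmed 50.8
```

View pics/wrist1.png

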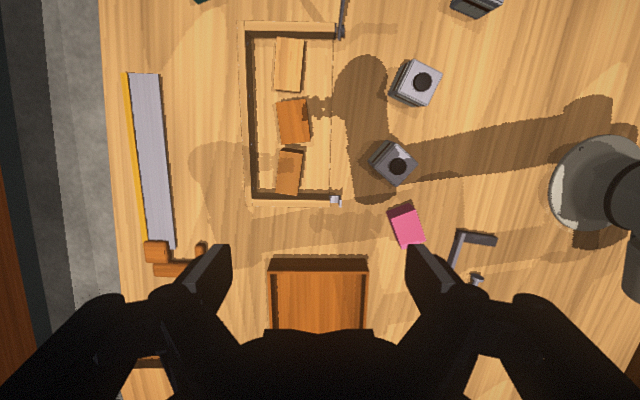

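View pics/td1.png

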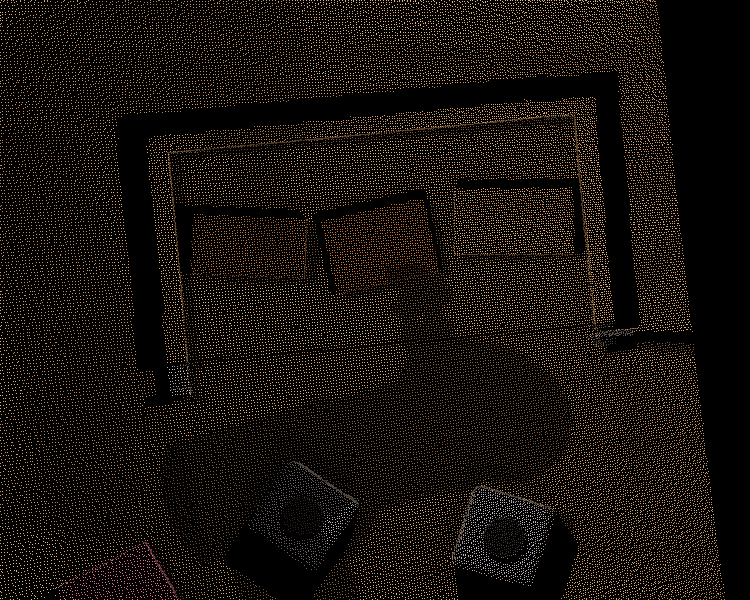

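```bash
cat >> h.py <<'E'
def redo(tag,names):
    pass
E
python3 - <<'E'
from h import *
o=grab("2",("wrist",));W=o['wrist'][1].reshape(-1,3);np.save('pics/w2.npy',o['wrist'][1])
from numpy import percentile as pc
best=None
for yaw in np.arange(4.0,7.01,0.25):
    a=np.radians(yaw);ex=np.array([np.cos(a),np.sin(a)]);ey=np.array([-ex[1],ex[0]])
    q=W[:,:2]-[615,-53];u=q@ex;v=q@ey;z=W[:,2]
    rim=(z>57)&(z<63)&(abs(u)<90)&(abs(v)<160)
    # back board: rim points with |v|<120, u>50
    b=rim&(abs(v)<120)&(u>55); ul=[u[b&(v>i)&(v<i+20)].min() for i in range(-120,120,20)]
    e1=rim&(v>125)&(u<60);e2=rim&(v<-125)&(u<60)
    fl=(z>8)&(z<17)&(abs(v)<125)&(u<0); uf=[u[fl&(v>i)&(v<i+20)].min() for i in range(-120,120,20)]
    print(yaw,'inner back med',np.median(ul).round(1),'sp',np.std(ul).round(2),'slope',np.polyfit(range(12),ul,1)[0].round(2),'front',np.median(uf).round(1),np.polyfit(range(12),uf,1)[0].round(2),'v',pc(v[e1],[1,50,99]).round(1),pc(v[e2],[1,50,99]).round(1),np.median(z[fl]).round(1))
for b in [(595,640,3,66),(585,650,-95,-12),(595,665,-180,-105)]: fit(o,*b,44,70)
E
```

```text
4.0 inner back med 75.9 sp 1.72 slope -0.5 front -542.5 -45.89 v [133.1 140.5 148.4] [-152.  -143.8 -136.4] 12.6
4.25 inner back med 75.9 sp 1.41 slope -0.41 front -542.1 -47.86 v [133.4 140.6 148.2] [-151.9 -143.8 -136.6] 12.6
4.5 inner back med 75.9 sp 1.11 slope -0.32 front -374.9 -49.71 v [133.5 140.5 148.1] [-151.7 -143.8 -136.7] 12.6
4.75 inner back med 75.8 sp 0.82 slope -0.23 front -374.6 -49.64 v [133.7 140.5 148. ] [-151.6 -143.8 -136.9] 12.6
5.0 inner back med 75.8 sp 0.52 slope -0.14 front -374.5 -49.61 v [133.8 140.5 147.9] [-151.6 -143.9 -137. ] 12.6
5.25 inner back med 75.7 sp 0.25 slope -0.06 front -374.3 -54.3 v [134.  140.5 147.9] [-151.6 -143.8 -137. ] 12.6
5.5 inner back med 75.8 sp 0.19 slope 0.03 front -374.1 -54.19 v [133.9 140.7 148.1] [-151.7 -143.9 -136.9] 12.6
5.75 inner back med 75.8 sp 0.45 slope 0.12 front -374.0 -54.29 v [133.7 140.7 148.3] [-151.8 -143.8 -136.7] 12.6
6.0 inner back med 75.8 sp 0.74 slope 0.21 front -373.8 -56.92 v [133.5 140.8 148.5] [-151.9 -143.9 -136.6] 12.6
6.25 inner back med 75.8 sp 1.03 slope 0.29 front -198.2 -54.95 v [133.3 140.8 148.7] [-151.9 -143.9 -136.4] 12.6
6.5 inner back med 75.8 sp 1.33 slope 0.38 front -198.5 -54.88 v [133.1 140.7 148.9] [-152.  -143.8 -136.1] 12.6
6.75 inner back med 75.7 sp 1.63 slope 0.47 front -198.8 -54.81 v [132.9 140.8 149. ] [-152.1 -143.7 -136. ] 12.6
7.0 inner back med 75.7 sp 1.93 slope 0.56 front -199.0 -54.74 v [132.7 140.8 149.2] [-152.4 -143.8 -135.8] 12.6
wrist 826 c [616.   34.6] sz [63.9 40.1] ang 87.7 zmed 62.8
wrist 1293 c [616.  -53.5] sz [50.1 70.6] ang 12.6 zmed 57.6
wrist 1365 c [ 632.5 -142.5] sz [44.5 75. ] ang 0.2 zmed 50.8
```

```bash
python3 -c "
from h import *
st();plan(1,(616,33.5,130,-92.3),(616,33.5,24))"
```

```text
t 2.35 pos [569.   -1.4 419.7] yaw -83.8 tilt 0.3 F [ 0.1  1.  -1.1] w 85.5 j [ 0.28  0.23  0.24 -0.   -1.59 -0.17]
10
[[1, -0.0041, -0.0074, 0.0414, 0.001, 0.0, 0.021], [1, -0.0043, -0.0073, 0.0414, 0.001, 0.0, 0.021], [1, -0.0045, -0.0072, 0.0414, 0.001, 0.0, 0.021], [1, -0.0046, -0.0071, 0.0414, 0.001, 0.0, 0.021], [1, -0.0048, -0.0069, 0.0414, 0.001, 0.0, 0.021], [1, -0.0049, -0.0068, 0.0414, 0.001, 0.0, 0.021], [1, -0.0051, -0.0066, 0.0414, 0.001, 0.0, 0.021], [1, 0.0, -0.0, 0.0353, 0.0, 0.0, 0.0], [1, 0.0, -0.0, 0.0353, 0.0, 0.0, 0.0], [1, 0.0, -0.0, 0.0353, 0.0, 0.0, 0.0]]
```

>>> {"name": "drive_tool", "arguments": {"moves": [[[1,-0.004,-0.007,0.041,0.001,0,0.021],[1,-0.004,-0.007,0.041,0.001,0,0.021],[1,-0.004,-0.007,0.041,0.001,0,0.021],[1,-0.005,-0.007,0.041,0.001,0,0.021],[1,-0.005,-0.007,0.041,0.001,0,0.021],[1,-0.005,-0.007,0.041,0.001,0,0.021],[1,-0.005,-0.007,0.041,0.001,0,0.021],[1,0,0,0,0,0,0],[1,0,0,0,0,0,0]]]}}

```text
clock: 3.25
position: [609.6, 29.0, 131.3]
ee_rot: [-0.69, 0.724, -0.003, 0.005]
contact_force: [0.9, -0.4, 0.5]
gripper_width: 85.3
```

```bash
python3 -c "
from h import *
st();plan(1,(616,33.5,24,-92.3))"
```

```text
t 3.25 pos [609.6  29.  131.3] yaw -92.7 tilt 0.7 F [ 0.9 -0.4  0.5] w 85.3 j [ 0.31  0.44 -0.17  0.   -0.95 -0.36]
3
[[1, -0.0015, -0.0017, 0.0358, -0.004, 0.001, -0.002], [1, -0.0015, -0.0018, 0.0358, -0.004, 0.001, -0.002], [1, -0.0016, -0.0019, 0.0358, -0.004, 0.001, -0.002]]
```

>>> {"name": "drive_tool", "arguments": {"moves": [[[1,-0.0015,-0.002,0.036,-0.004,0.001,0],[1,-0.0015,-0.002,0.036,-0.004,0.001,0],[1,-0.0015,-0.002,0.036,-0.004,0.001,0],[1,0,0,0,0,0,0],[0,0,0,0,0,0,0],[0,0,0,0,0,0,0],[0,0,0,0,0,0,0],[0,0,0,0,0,0,0],[0,0,0,0,0,0,0]]]}}

```text
clock: 4.15
position: [628.5, 34.3, 47.1]
ee_rot: [-0.692, 0.722, -0.01, 0.017]
contact_force: [-0.8, -1.0, -0.8]
gripper_width: 38.3
```

```bash
python3 - <<'E'
from h import *
st()
# tray slots
a=np.radians(5.9);ex=np.array([np.cos(a),np.sin(a)]);ey=np.array([-ex[1],ex[0]])
for t in(88,0,-85):print(t,(np.array([530.5,361])+t*ey).round(1))
p=(np.array([530.5,361])+88*ey)
s=arm.read_state()['position']
plan(0,(s[0],s[1],130))
plan(0,(p[0],p[1],120,-84.1))
E
```

```text
t 4.15 pos [628.5  34.3  47.1] yaw -92.5 tilt 2.3 F [-0.8 -1.  -0.8] w 38.3 j [ 0.31  0.55 -0.23  0.   -0.75 -0.36]
88 [521.5 448.5]
0 [530.5 361. ]
-85 [539.2 276.5]
2
[[0, -0.0004, -0.0016, -0.0414, 0.0, 0.0, 0.0], [0, -0.0004, -0.0016, -0.0414, 0.0, 0.0, 0.0]]
10
[[0, -0.041, 0.0122, -0.0073, -0.004, 0.001, -0.015], [0, -0.0412, 0.0116, -0.0073, -0.004, 0.001, -0.015], [0, -0.0413, 0.011, -0.0073, -0.004, 0.001, -0.015], [0, -0.0415, 0.0105, -0.0073, -0.004, 0.001, -0.015], [0, -0.0416, 0.0099, -0.0073, -0.004, 0.001, -0.015], [0, -0.0418, 0.0093, -0.0073, -0.004, 0.001, -0.015], [0, -0.0419, 0.0087, -0.0073, -0.004, 0.001, -0.015], [0, -0.042, 0.0081, -0.0073, -0.004, 0.001, -0.015], [0, -0.0421, 0.0076, -0.0073, -0.004, 0.001, -0.015], [0, -0.0422, 0.007, -0.0073, -0.004, 0.001, -0.015]]
```

```bash
python3 - <<'E'
from h import *
o=grab("3",("wrist","scene","side"));st()
p=np.hstack([o['scene'][0][130:290,250:450],o['side'][0][150:310,200:400]]);cv2.imwrite("pics/c3.png",cv2.resize(p,None,fx=2,fy=2)[:,:,::-1])
E
```

```text
t 4.3 pos [628.   34.3  46.2] yaw -92.5 tilt 2.2 F [-0.  -0.1 -0.6] w 38.6 j [ 0.31  0.55 -0.23  0.   -0.75 -0.36]
```

View pics/c3.png

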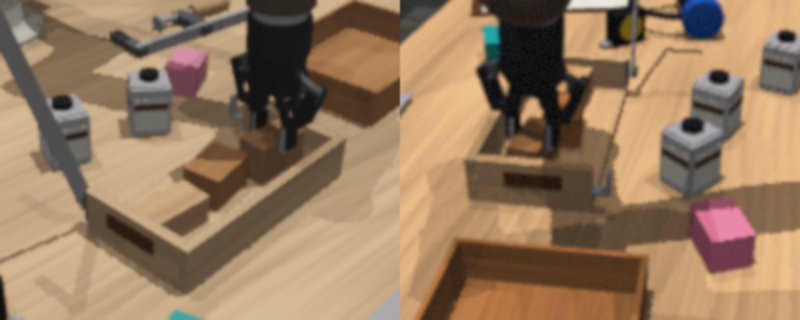

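View pics/wrist3.png

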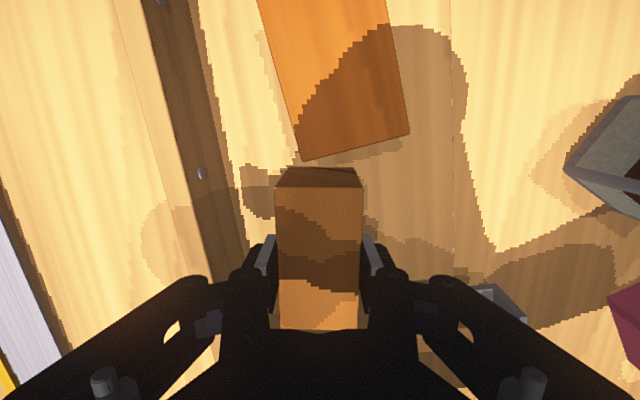

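```bash
python3 - <<'E'
from h import *
plan(1,(628,34,24,-92.3))
E
```

```text
1
[[1, 0.0005, 0.0008, 0.0221, -0.037, 0.01, -0.003]]
```

>>> {"name": "drive_tool", "arguments": {"moves": [[[1,0,0,0,0,0,0],[1,0,0,0,0,0,0],[1,0,0,0,-0.037,0.01,0],[1,0,0,0,0,0,0]]]}}

```text
clock: 4.7
position: [627.8, 34.2, 45.8]
ee_rot: [-0.692, 0.722, 0.0, -0.001]
contact_force: [0.2, -0.4, 1.2]
gripper_width: 85.2
```

```bash
python3 - <<'E'
from h import *
st();plan(1,(628,34,24,-92.3))
E
```

```text
t 4.7 pos [627.8  34.2  45.8] yaw -92.4 tilt 0.1 F [ 0.2 -0.4  1.2] w 85.2 j [ 0.31  0.57 -0.2  -0.   -0.81 -0.35]
1
[[1, 0.0002, -0.0002, 0.0218, 0.002, -0.0, -0.003]]
```

>>> {"name": "drive_tool", "arguments": {"moves": [[[1,0,0,0.011,0,0,0],[1,0,0,0.011,0,0,0],[1,0,0,0,0,0,0]]]}}

```text
clock: 5.0
position: [625.6, 33.6, 22.0]
ee_rot: [-0.692, 0.722, 0.001, -0.002]
contact_force: [0.3, -0.6, 0.3]
gripper_width: 85.1
```

```bash
python3 - <<'E'
from h import *
st();plan(1,(628,34,24,-92.3))
E
```

```text
t 5.0 pos [625.6  33.6  22. ] yaw -92.5 tilt 0.3 F [ 0.3 -0.6  0.3] w 85.1 j [ 0.31  0.6  -0.22 -0.   -0.76 -0.35]
1
[[1, -0.0005, -0.0024, -0.002, 0.004, -0.001, -0.003]]
```

>>> {"name": "drive_tool", "arguments": {"moves": [[[0,0,0,0,0,0,0],[0,0,0,0,0,0,0],[0,0,0,0,0,0,0],[0,0,0,0,0,0,0]]]}}

```text
clock: 5.4
position: [626.7, 33.9, 21.8]
ee_rot: [-0.692, 0.722, 0.0, -0.001]
contact_force: [-0.1, -0.4, -0.5]
gripper_width: 39.5
```

```bash
python3 - <<'E'
from h import *
st()
E
```

```text
t 5.4 pos [626.7  33.9  21.8] yaw -92.5 tilt 0.1 F [-0.1 -0.4 -0.5] w 39.5 j [ 0.31  0.6  -0.22 -0.   -0.76 -0.35]
```

Gripped. Lift, and a first row to test the tracking.

>>> {"name": "drive_tool", "arguments": {"moves": [[[0,0,0,-0.035,0,0,0],[0,0,0,-0.035,0,0,0],[0,0,0,-0.035,0,0,0],[0,0,0,-0.02,0,0,0],[0,0,0,0,0,0,0]]]}}

```text
clock: 5.9
position: [626.0, 33.9, 149.5]
ee_rot: [-0.691, 0.722, 0.002, -0.002]
contact_force: [0.3, 0.7, -0.1]
gripper_width: 39.4
```

```bash
python3 - <<'E'
from h import *
st();plan(0,(521.5,448,150,-84.1))
E
```

```text
t 5.9 pos [626.   33.9 149.5] yaw -92.5 tilt 0.3 F [ 0.3  0.7 -0.1] w 39.4 j [ 0.31  0.46 -0.09 -0.   -1.03 -0.35]
10
[[0, -0.0409, 0.0123, -0.0, 0.001, -0.0, -0.015], [0, -0.0411, 0.0117, -0.0, 0.001, -0.0, -0.015], [0, -0.0413, 0.011, -0.0, 0.001, -0.0, -0.015], [0, -0.0414, 0.0104, -0.0, 0.001, -0.0, -0.015], [0, -0.0416, 0.0098, -0.0, 0.001, -0.0, -0.015], [0, -0.0417, 0.0092, -0.0, 0.001, -0.0, -0.015], [0, -0.0418, 0.0086, -0.0, 0.001, -0.0, -0.015], [0, -0.042, 0.008, -0.0, 0.001, -0.0, -0.015], [0, -0.0421, 0.0074, -0.0, 0.001, -0.0, -0.015], [0, -0.0422, 0.0068, -0.0, 0.001, -0.0, -0.015]]
```

>>> {"name": "drive_tool", "arguments": {"moves": [[[0,-0.041,0.012,0,0.001,0,-0.015],[0,-0.041,0.012,0,0.001,0,-0.015],[0,-0.041,0.011,0,0.001,0,-0.015],[0,-0.041,0.01,0,0.001,0,-0.015],[0,-0.042,0.01,0,0.001,0,-0.015],[0,-0.042,0.009,0,0.001,0,-0.015],[0,-0.042,0.009,0,0.001,0,-0.015],[0,-0.042,0.008,0,0.001,0,-0.015],[0,-0.042,0.007,0,0.001,0,-0.015],[0,-0.042,0.007,0,0.001,0,-0.015],[0,0,0,0,0,0,0],[0,0,0,0,0,0,0]]]}}

```text
clock: 7.1
position: [509.9, 458.9, 127.8]
ee_rot: [0.743, -0.669, -0.002, 0.01]
contact_force: [-0.9, -0.5, -0.8]
gripper_width: 39.4
```

```bash
python3 - <<'E'
from h import *
st();plan(0,(521.5,448,22,-84.1),step=30)
E
```

```text
t 7.1 pos [509.9 458.9 127.8] yaw -84.0 tilt 1.2 F [-0.9 -0.5 -0.8] w 39.4 j [ 0.97  0.58  0.06 -0.01 -1.07 -0.86]
4
[[0, 0.0027, -0.0031, 0.0264, 0.004, -0.003, 0.0], [0, 0.0028, -0.0029, 0.0264, 0.004, -0.003, 0.0], [0, 0.0029, -0.0028, 0.0265, 0.004, -0.003, 0.0], [0, 0.0029, -0.0027, 0.0265, 0.004, -0.003, 0.0]]
```

>>> {"name": "drive_tool", "arguments": {"moves": [[[0,0.006,-0.006,0.02,0.004,-0.003,0],[0,0.006,-0.006,0.02,0.004,-0.003,0],[0,0,0,0.025,0.004,-0.003,0],[0,0,0,0.025,0.004,-0.003,0],[0,0,0,0.017,0,0,0],[0,0,0,0,0,0,0]]]}}

```text
clock: 7.7
position: [524.1, 440.9, 14.8]
ee_rot: [0.741, -0.672, -0.001, 0.001]
contact_force: [-0.6, 3.3, 2.8]
gripper_width: 39.5
```

```bash
python3 - <<'E'
from h import *
st();plan(0,(521.5,448,20,-84.1),step=30)
E
```

```text
t 7.7 pos [524.1 440.9  14.8] yaw -84.4 tilt 0.1 F [-0.6  3.3  2.8] w 39.5 j [ 0.93  0.68 -0.06 -0.   -0.83 -0.83]
1
[[0, -0.0073, 0.0019, -0.0052, 0.002, 0.0, -0.005]]
```

>>> {"name": "drive_tool", "arguments": {"moves": [[[1,0,0,0,0,0,0],[1,0,0,0,0,0,0],[1,0,0,-0.01,0,0,0],[1,0,0,-0.04,0,0,0],[1,0,0,-0.04,0,0,0],[1,0,0,-0.04,0,0,0],[1,0,0,-0.02,0,0,0]]]}}

```text
clock: 8.4
position: [524.6, 434.5, 167.4]
ee_rot: [0.739, -0.674, -0.0, 0.006]
contact_force: [-0.1, -0.1, 0.1]
gripper_width: 85.4
```

```bash
python3 - <<'E'
from h import *
st();plan(1,(616,-53.5,150,-77.4))
E
```

```text
t 8.4 pos [524.6 434.5 167.4] yaw -84.7 tilt 0.7 F [-0.1 -0.1  0.1] w 85.4 j [ 0.93  0.53  0.08 -0.   -1.14 -0.83]
12
[[1, 0.0412, -0.0038, 0.0017, 0.001, -0.001, -0.011], [1, 0.0412, -0.0034, 0.0017, 0.001, -0.001, -0.011], [1, 0.0413, -0.003, 0.0017, 0.001, -0.001, -0.011], [1, 0.0413, -0.0025, 0.0017, 0.001, -0.001, -0.011], [1, 0.0413, -0.0021, 0.0017, 0.001, -0.001, -0.011], [1, 0.0413, -0.0016, 0.0016, 0.001, -0.001, -0.011], [1, 0.0413, -0.0012, 0.0016, 0.001, -0.001, -0.011], [1, 0.0414, -0.0008, 0.0016, 0.001, -0.001, -0.011], [1, 0.0414, -0.0003, 0.0016, 0.001, -0.001, -0.011], [1, 0.0414, 0.0001, 0.0015, 0.001, -0.001, -0.011], [1, 0.0414, 0.0006, 0.0015, 0.001, -0.001, -0.011], [1, 0.0414, 0.001, 0.0015, 0.001, -0.001, -0.011]]
```

>>> {"name": "drive_tool", "arguments": {"moves": [[[1,0.041,-0.004,0.002,0.001,-0.001,-0.011],[1,0.041,-0.003,0.002,0.001,-0.001,-0.011],[1,0.041,-0.003,0.002,0.001,-0.001,-0.011],[1,0.041,-0.002,0.002,0.001,-0.001,-0.011],[1,0.041,-0.002,0.002,0.001,-0.001,-0.011],[1,0.041,-0.002,0,0.001,-0.001,-0.011],[1,0.041,-0.001,0,0.001,-0.001,-0.011],[1,0.041,-0.001,0,0.001,-0.001,-0.011],[1,0.041,0,0,0.001,-0.001,-0.011],[1,0.041,0,0,0.001,-0.001,-0.011],[1,0.04,0,0,0,0,-0.011],[1,0.03,0,0,0,0,-0.011],[1,0,0,0,0,0,0]]]}}

```text
clock: 9.7
position: [622.9, -54.3, 176.4]
ee_rot: [0.784, -0.62, 0.005, -0.017]
contact_force: [0.7, -0.6, 0.5]
gripper_width: 85.7
```

```bash
python3 - <<'E'
from h import *
st();plan(1,(616,-53.5,90,-77.4));plan(1,(616,-53.5,20,-77.4),step=24)
E
```

```text
t 9.7 pos [622.9 -54.3 176.4] yaw -76.6 tilt 2.0 F [ 0.7 -0.6  0.5] w 85.7 j [ 0.16  0.41 -0.08 -0.02 -1.04  0.08]
2
[[1, -0.0006, 0.0047, 0.0431, -0.016, 0.007, 0.007], [1, -0.0009, 0.004, 0.0431, -0.016, 0.007, 0.007]]
7
[[1, -0.0, 0.0017, 0.0223, -0.005, 0.002, 0.002], [1, -0.0001, 0.0016, 0.0223, -0.005, 0.002, 0.002], [1, -0.0001, 0.0015, 0.0223, -0.005, 0.002, 0.002], [1, -0.0002, 0.0014, 0.0223, -0.005, 0.002, 0.002], [1, -0.0002, 0.0012, 0.0223, -0.005, 0.002, 0.002], [1, -0.0002, 0.0011, 0.0223, -0.005, 0.002, 0.002], [1, -0.0003, 0.001, 0.0223, -0.005, 0.002, 0.002]]
```

>>> {"name": "drive_tool", "arguments": {"moves": [[[1,0,0.005,0.04,-0.016,0.007,0.007],[1,0,0.003,0.04,-0.016,0.007,0.007],[1,0,0,0.02,0,0,0],[1,0,0,0.02,0,0,0],[1,0,0,0,0,0,0]]]}}

```text
clock: 10.2
position: [619.0, -54.9, 59.2]
ee_rot: [0.779, -0.627, 0.004, -0.003]
contact_force: [0.3, 1.3, 0.9]
gripper_width: 85.4
```

```bash
python3 - <<'E'
from h import *
o=grab("4",("wrist",));st();plan(1,(616,-53.5,20,-77.4),step=24)
E
```

```text
t 10.25 pos [620.5 -54.9  61.2] yaw -77.6 tilt 0.8 F [ 0.8  0.3 -0.6] w 85.4 j [ 0.17  0.54 -0.21  0.   -0.81  0.04]
2
[[1, -0.0012, 0.0023, 0.0205, -0.007, -0.002, -0.002], [1, -0.0012, 0.0022, 0.0206, -0.007, -0.002, -0.002]]
```

View pics/wrist4.png

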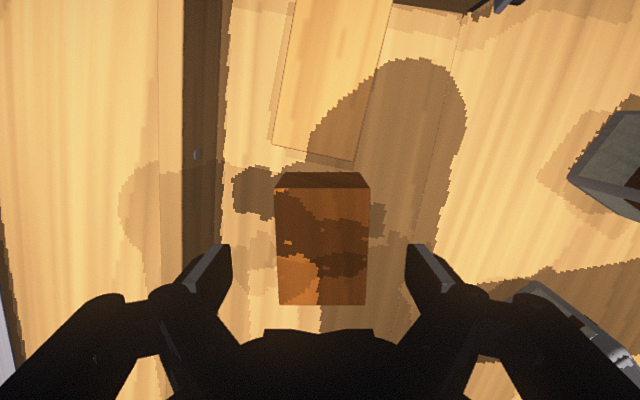

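Offcut2 is centred and aligned between the fingers ((320,240) in the image). I'll descend and grip it.

>>> {"name": "drive_tool", "arguments": {"moves": [[[1,-0.001,0.002,0.02,-0.007,-0.002,0],[1,-0.001,0.002,0.018,-0.007,-0.002,0],[1,0,0,0,0,0,0],[0,0,0,0,0,0,0],[0,0,0,0,0,0,0],[0,0,0,0,0,0,0],[0,0,0,0,0,0,0]]]}}

```text
clock: 10.95
position: [623.0, -51.9, 32.3]
ee_rot: [0.781, -0.625, 0.006, -0.006]
contact_force: [0.3, 0.5, -0.3]
gripper_width: 48.5
```

```bash
python3 - <<'E'
from h import *
st()
E
```

```text
t 10.95 pos [623.  -51.9  32.3] yaw -77.4 tilt 1.0 F [ 0.3  0.5 -0.3] w 48.5 j [ 0.18  0.58 -0.23  0.   -0.75  0.04]
```

>>> {"name": "drive_tool", "arguments": {"moves": [[[1,0,0,0,0,0,0],[1,0,0,0,0,0,0],[1,0,0,0,0,0,0],[1,0,0.001,0.008,-0.01,-0.002,0],[1,0,0.001,0.006,-0.01,-0.002,0],[1,0,0,0,0,0,0],[0,0,0,0,0,0,0],[0,0,0,0,0,0,0],[0,0,0,0,0,0,0],[0,0,0,0,0,0,0]]]}}

```text
clock: 11.95
position: [621.8, -52.5, 17.5]
ee_rot: [0.781, -0.625, -0.002, 0.001]
contact_force: [0.7, 0.1, -0.5]
gripper_width: 49.6
```

```bash
python3 - <<'E'
from h import *
st()
E
```

```text
t 11.95 pos [621.8 -52.5  17.5] yaw -77.4 tilt 0.2 F [ 0.7  0.1 -0.5] w 49.6 j [ 0.17  0.6  -0.23 -0.   -0.75  0.05]
```

>>> {"name": "drive_tool", "arguments": {"moves": [[[0,0,0,-0.035,0,0,0],[0,0,0,-0.035,0,0,0],[0,0,0,-0.035,0,0,0],[0,0,0,-0.02,0,0,0],[0,0,0,0,0,0,0]]]}}

```text
clock: 12.45
position: [620.4, -52.8, 144.6]
ee_rot: [0.78, -0.625, -0.004, 0.003]
contact_force: [-0.3, 0.1, 0.3]
gripper_width: 49.7
```

```bash
python3 - <<'E'
from h import *
st();plan(0,(530.5,351,150,-84.1))
E
```

```text
t 12.45 pos [620.4 -52.8 144.6] yaw -77.4 tilt 0.6 F [-0.3  0.1  0.3] w 49.7 j [ 0.17  0.46 -0.11 -0.   -1.02  0.05]
10
[[0, -0.0414, -0.0, -0.0004, 0.001, 0.0, 0.012], [0, -0.0414, 0.0005, -0.0004, 0.001, 0.0, 0.012], [0, -0.0414, 0.0009, -0.0005, 0.001, 0.0, 0.012], [0, -0.0413, 0.0014, -0.0005, 0.001, 0.0, 0.012], [0, -0.0413, 0.0019, -0.0005, 0.001, 0.0, 0.012], [0, -0.0413, 0.0024, -0.0005, 0.001, 0.0, 0.012], [0, -0.0413, 0.0029, -0.0005, 0.001, 0.0, 0.012], [0, -0.0412, 0.0034, -0.0005, 0.001, 0.0, 0.012], [0, -0.0412, 0.0038, -0.0005, 0.001, 0.0, 0.012], [0, -0.0411, 0.0043, -0.0005, 0.001, 0.0, 0.012]]
```

>>> {"name": "drive_tool", "arguments": {"moves": [[[0,-0.041,0,0,0.001,0,0.012],[0,-0.041,0,0,0.001,0,0.012],[0,-0.041,0.001,0,0.001,0,0.012],[0,-0.041,0.001,0,0.001,0,0.012],[0,-0.041,0.002,0,0.001,0,0.012],[0,-0.041,0.002,0,0.001,0,0.012],[0,-0.041,0.003,0,0.001,0,0.012],[0,-0.041,0.003,0,0.001,0,0.012],[0,-0.041,0.004,0,0.001,0,0.012],[0,-0.025,0.003,0,0,0,0.012],[0,0,0,0,0,0,0]]]}}

```text
clock: 13.55
position: [526.5, 343.3, 127.0]
ee_rot: [0.737, -0.676, -0.006, 0.011]
contact_force: [-0.4, 0.3, -1.1]
gripper_width: 49.0
```

```bash
python3 - <<'E'
from h import *
st();plan(0,(530.5,351,16,-84.1),step=22)
E
```

```text
t 13.55 pos [526.5 343.3 127. ] yaw -85.1 tilt 1.4 F [-0.4  0.3 -1.1] w 49.0 j [ 0.83  0.49 -0.1  -0.01 -1.01 -0.74]
6
[[0, -0.0013, -0.0012, 0.0185, 0.004, -0.001, -0.003], [0, -0.0013, -0.0011, 0.0185, 0.004, -0.001, -0.003], [0, -0.0013, -0.0011, 0.0185, 0.004, -0.001, -0.003], [0, -0.0013, -0.001, 0.0185, 0.004, -0.001, -0.003], [0, -0.0013, -0.0009, 0.0185, 0.004, -0.001, -0.003], [0, -0.0012, -0.0009, 0.0185, 0.004, -0.001, -0.003]]
```

>>> {"name": "drive_tool", "arguments": {"moves": [[[0,-0.001,-0.001,0.018,0.004,-0.001,0],[0,-0.001,-0.001,0.018,0.004,-0.001,0],[0,-0.001,-0.001,0.018,0.004,-0.001,0],[0,-0.001,-0.001,0.018,0.004,-0.001,0],[0,-0.001,-0.001,0.018,0.004,-0.001,0],[0,0,0,0.014,0,0,0],[0,0,0,0,0,0,0]]]}}

```text
clock: 14.25
position: [526.3, 342.3, 11.1]
ee_rot: [0.736, -0.677, -0.002, 0.007]
contact_force: [-1.6, 1.7, 3.4]
gripper_width: 49.1
```

```bash
python3 - <<'E'
from h import *
st()
E
```

```text
t 14.25 pos [526.3 342.3  11.1] yaw -85.2 tilt 0.8 F [-1.6  1.7  3.4] w 49.1 j [ 0.83  0.62 -0.21 -0.   -0.75 -0.74]
```

```bash
python3 - <<'E'
from h import *
st()
E
```

```text
t 14.25 pos [526.3 342.3  11.1] yaw -85.2 tilt 0.8 F [-1.6  1.7  3.4] w 49.1 j [ 0.83  0.62 -0.21 -0.   -0.75 -0.74]
```

>>> {"name": "drive_tool", "arguments": {"moves": [[[0,0,0,-0.01,0,0,0],[0,-0.006,-0.002,-0.002,0.004,-0.001,0],[0,-0.005,-0.002,0,0.004,0,0],[0,0,0,0.006,0,0,0],[0,0,0,0,0,0,0]]]}}

```text
clock: 14.75
position: [528.9, 352.0, 16.5]
ee_rot: [0.736, -0.677, 0.001, 0.005]
contact_force: [0.5, 0.1, -0.3]
gripper_width: 49.4
```

```bash
python3 - <<'E'
from h import *
st()
E
```

```text
t 14.75 pos [528.9 352.   16.5] yaw -85.3 tilt 0.6 F [ 0.5  0.1 -0.3] w 49.4 j [ 0.84  0.62 -0.19  0.   -0.77 -0.76]
```

>>> {"name": "drive_tool", "arguments": {"moves": [[[0,0,0,0.005,0,0,0],[1,0,0,0,0,0,0],[1,0,0,0,0,0,0],[1,0,0,0,0,0,0],[1,0,0,-0.035,0,0,0],[1,0,0,-0.04,0,0,0],[1,0,0,-0.04,0,0,0],[1,0,0,-0.01,0,0,0]]]}}

```text
clock: 15.55
position: [528.9, 351.7, 137.4]
ee_rot: [0.736, -0.677, 0.001, 0.009]
contact_force: [0.8, -0.0, 0.2]
gripper_width: 85.1
```

```bash
python3 - <<'E'
from h import *
st();plan(1,(629,-141,150,-89.8))
E
```

```text
t 15.55 pos [528.9 351.7 137.4] yaw -85.3 tilt 1.0 F [ 0.8 -0.   0.2] w 85.1 j [ 0.84  0.48 -0.08  0.   -1.02 -0.76]
12
[[1, 0.0416, -0.0049, -0.0006, 0.001, -0.001, 0.007], [1, 0.0416, -0.0052, -0.0006, 0.001, -0.001, 0.007], [1, 0.0415, -0.0055, -0.0006, 0.001, -0.001, 0.007], [1, 0.0415, -0.0058, -0.0007, 0.001, -0.001, 0.007], [1, 0.0415, -0.006, -0.0007, 0.001, -0.001, 0.007], [1, 0.0414, -0.0063, -0.0008, 0.001, -0.001, 0.007], [1, 0.0414, -0.0066, -0.0008, 0.001, -0.001, 0.007], [1, 0.0413, -0.0068, -0.0009, 0.001, -0.001, 0.007], [1, 0.0413, -0.0071, -0.0009, 0.001, -0.001, 0.007], [1, 0.0412, -0.0074, -0.0009, 0.001, -0.001, 0.007], [1, 0.0412, -0.0077, -0.001, 0.001, -0.001, 0.007], [1, 0.0411, -0.0079, -0.001, 0.001, -0.001, 0.007]]
```

>>> {"name": "drive_tool", "arguments": {"moves": [[[1,0.041,-0.005,-0.001,0.001,-0.001,0.007],[1,0.041,-0.005,-0.001,0.001,-0.001,0.007],[1,0.041,-0.005,-0.001,0.001,-0.001,0.007],[1,0.041,-0.006,-0.001,0.001,-0.001,0.007],[1,0.041,-0.006,-0.001,0.001,-0.001,0.007],[1,0.041,-0.006,-0.001,0.001,-0.001,0.007],[1,0.041,-0.007,-0.001,0.001,-0.001,0.007],[1,0.041,-0.007,-0.001,0.001,-0.001,0.007],[1,0.041,-0.007,-0.001,0.001,-0.001,0.007],[1,0.041,-0.007,-0.001,0.001,-0.001,0.007],[1,0.041,-0.007,-0.001,0,0,0.007],[1,0.025,-0.005,0,0,0,0.007],[1,0,0,0,0,0,0]]]}}

```text
clock: 16.85
position: [626.4, -136.5, 151.5]
ee_rot: [-0.707, 0.708, -0.0, 0.003]
contact_force: [-0.0, 0.9, -0.6]
gripper_width: 85.0
```

```bash
python3 - <<'E'
from h import *
o=grab("5",("wrist",));st();fit(o,595,665,-180,-102,46,56)
fit(o,595,665,-195,-95,46,54)
plan(1,(632,-142,65,-89.8),step=20)
E
```

```text
t 16.9 pos [ 626.  -135.3  151.4] yaw -90.0 tilt 0.3 F [-0.9 -0.6  0.3] w 85.7 j [ 0.04  0.47 -0.06 -0.   -1.03 -0.04]
wrist 4401 c [ 632.2 -141.5] sz [77.  44.1] ang 90.0 zmed 50.7
wrist 4579 c [ 632.2 -142.8] sz [79.5 44.1] ang 90.0 zmed 50.7
5
[[1, 0.0014, -0.0011, 0.0173, -0.001, 0.001, -0.001], [1, 0.0014, -0.0011, 0.0173, -0.001, 0.001, -0.001], [1, 0.0014, -0.0012, 0.0173, -0.001, 0.001, -0.001], [1, 0.0014, -0.0012, 0.0173, -0.001, 0.001, -0.001], [1, 0.0014, -0.0012, 0.0173, -0.001, 0.001, -0.001]]
```

View pics/wrist5.png

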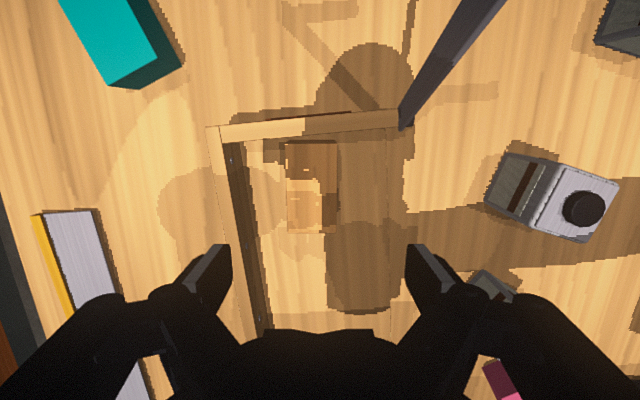

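>>> {"name": "drive_tool", "arguments": {"moves": [[[1,0.0014,-0.001,0.019,0,0,0],[1,0.0014,-0.001,0.019,0,0,0],[1,0.0014,-0.001,0.019,0,0,0],[1,0.0014,-0.001,0.019,0,0,0],[1,0.0014,-0.001,0.018,0,0,0],[1,0,0,0,0,0,0],[1,0,0,0,0,0,0]]]}}

```text
clock: 17.6
position: [631.1, -135.0, 55.1]
ee_rot: [0.71, -0.705, -0.0, -0.004]
contact_force: [-0.0, -0.2, -1.1]
gripper_width: 85.2
```

```bash
python3 - <<'E'
from h import *
st()
plan(1,(632,-142.5,18,-89.8),step=15)
E
```

```text
t 17.6 pos [ 631.1 -135.    55.1] yaw -89.6 tilt 0.4 F [-0.  -0.2 -1.1] w 85.2 j [ 0.04  0.58 -0.15 -0.01 -0.84 -0.03]
3
[[1, 0.0026, -0.0002, 0.0124, -0.002, 0.002, 0.001], [1, 0.0026, -0.0002, 0.0124, -0.002, 0.002, 0.001], [1, 0.0025, -0.0003, 0.0124, -0.002, 0.002, 0.001]]
```

>>> {"name": "drive_tool", "arguments": {"moves": [[[1,0.003,0,0.012,-0.002,0.002,0],[1,0.003,0,0.012,-0.002,0.002,0],[1,0.003,0,0.012,-0.002,0.002,0],[1,0,0,0,0,0,0],[0,0,0,0,0,0,0],[0,0,0,0,0,0,0],[0,0,0,0,0,0,0],[0,0,0,0,0,0,0]]]}}

```text
clock: 18.4
position: [633.5, -143.8, 19.6]
ee_rot: [0.71, -0.704, 0.002, -0.001]
contact_force: [-0.3, 0.5, -0.6]
gripper_width: 43.4
```

```bash
python3 - <<'E'
from h import *
st()
E
```

```text
t 18.4 pos [ 633.5 -143.8   19.6] yaw -89.5 tilt 0.3 F [-0.3  0.5 -0.6] w 43.4 j [ 0.03  0.63 -0.17  0.   -0.77 -0.02]
```

>>> {"name": "drive_tool", "arguments": {"moves": [[[0,0,0,-0.035,0,0,0],[0,0,0,-0.035,0,0,0],[0,0,0,-0.035,0,0,0],[0,0,0,-0.02,0,0,0],[0,0,0,0,0,0,0]]]}}

```text
clock: 18.9
position: [631.5, -143.5, 147.6]
ee_rot: [0.71, -0.704, 0.0, 0.0]
contact_force: [-0.1, -0.4, -1.0]
gripper_width: 43.2
```

```bash
python3 - <<'E'
from h import *
st();plan(0,(539,270,150,-84.1))
E
```

```text
t 18.9 pos [ 631.5 -143.5  147.6] yaw -89.6 tilt 0.1 F [-0.1 -0.4 -1. ] w 43.2 j [ 0.03  0.49 -0.05  0.   -1.04 -0.02]
10
[[0, -0.0414, 0.0089, -0.0003, -0.0, -0.0, -0.01], [0, -0.0415, 0.0085, -0.0003, -0.0, -0.0, -0.01], [0, -0.0416, 0.0081, -0.0003, -0.0, -0.0, -0.01], [0, -0.0417, 0.0077, -0.0003, -0.0, -0.0, -0.01], [0, -0.0417, 0.0073, -0.0003, -0.0, -0.0, -0.01], [0, -0.0418, 0.007, -0.0003, -0.0, -0.0, -0.01], [0, -0.0419, 0.0066, -0.0003, -0.0, -0.0, -0.01], [0, -0.0419, 0.0062, -0.0003, -0.0, -0.0, -0.01], [0, -0.042, 0.0057, -0.0002, -0.0, -0.0, -0.01], [0, -0.042, 0.0053, -0.0002, -0.0, -0.0, -0.01]]
```

>>> {"name": "drive_tool", "arguments": {"moves": [[[0,-0.041,0.009,0,0,0,-0.01],[0,-0.041,0.009,0,0,0,-0.01],[0,-0.042,0.008,0,0,0,-0.01],[0,-0.042,0.008,0,0,0,-0.01],[0,-0.042,0.007,0,0,0,-0.01],[0,-0.042,0.007,0,0,0,-0.01],[0,-0.042,0.007,0,0,0,-0.01],[0,-0.042,0.006,0,0,0,-0.01],[0,-0.042,0.006,0,0,0,-0.01],[0,-0.035,0.005,0,0,0,-0.01],[0,0,0,0,0,0,0],[0,0,0,0,0,0,0]]]}}

```text
clock: 20.1
position: [526.8, 275.6, 129.8]
ee_rot: [0.743, -0.669, -0.005, 0.01]
contact_force: [0.0, -0.8, -0.9]
gripper_width: 43.1
```

```bash
python3 - <<'E'
from h import *
o=grab("6",("wrist",));st();fit(o,460,620,240,320,53,58)
fit(o,490,570,300,395,40,58);plan(0,(540,270.5,60,-84.1),step=20)
E
```

```text
t 20.15 pos [526.9 275.3 129.7] yaw -84.0 tilt 1.3 F [-0.1  0.8 -0.9] w 42.9 j [ 0.75  0.43 -0.19 -0.01 -0.97 -0.64]
wrist 0
wrist 0
4
[[0, 0.0014, -0.0035, 0.0174, 0.005, -0.001, 0.0], [0, 0.0015, -0.0034, 0.0174, 0.005, -0.001, 0.0], [0, 0.0015, -0.0033, 0.0174, 0.005, -0.001, 0.0], [0, 0.0015, -0.0032, 0.0174, 0.005, -0.001, 0.0]]
```

View pics/wrist6.png

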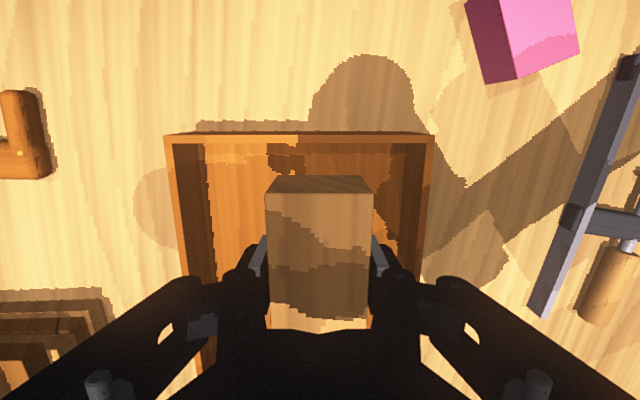

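>>> {"name": "drive_tool", "arguments": {"moves": [[[0,0.0015,-0.003,0.017,0.005,-0.001,0],[0,0.0015,-0.003,0.017,0.005,-0.001,0],[0,0.0015,-0.003,0.017,0.005,-0.001,0],[0,0,-0.003,0.01,0.005,0,0],[0,0,0,0,0,0,0]]]}}

```text
clock: 20.65
position: [539.6, 265.4, 65.0]
ee_rot: [0.74, -0.672, 0.0, 0.002]
contact_force: [-0.2, -0.4, -1.3]
gripper_width: 43.6
```

```bash
python3 - <<'E'
from h import *
st();plan(0,(540,271.5,18,-84.1),step=13)
E
```

```text
t 20.65 pos [539.6 265.4  65. ] yaw -84.5 tilt 0.2 F [-0.2 -0.4 -1.3] w 43.6 j [ 0.73  0.51 -0.25  0.   -0.81 -0.63]
4
[[0, -0.0016, -0.0003, 0.0117, 0.001, -0.001, -0.002], [0, -0.0015, -0.0003, 0.0117, 0.001, -0.001, -0.002], [0, -0.0015, -0.0003, 0.0117, 0.001, -0.001, -0.002], [0, -0.0015, -0.0003, 0.0117, 0.001, -0.001, -0.002]]
```

>>> {"name": "drive_tool", "arguments": {"moves": [[[0,-0.004,0,0,0.001,-0.001,0],[0,-0.0035,0,0,0,0,0],[0,0,0,0.012,0,0,0],[0,0,0,0.012,0,0,0],[0,0,0,0.012,0,0,0],[0,0,0,0.009,0,0,0],[0,0,0,0,0,0,0]]]}}

```text
clock: 21.35
position: [539.9, 273.5, 18.1]
ee_rot: [0.74, -0.673, 0.001, -0.0]
contact_force: [-0.5, -0.3, -1.4]
gripper_width: 42.7
```

```bash
python3 - <<'E'
from h import *
st()
E
```

```text
t 21.35 pos [539.9 273.5  18.1] yaw -84.5 tilt 0.1 F [-0.5 -0.3 -1.4] w 42.7 j [ 0.74  0.58 -0.28  0.   -0.71 -0.64]
```

Release, rise, and look with the fixed cameras and the wrist.

>>> {"name": "drive_tool", "arguments": {"moves": [[[0,0,0,0.004,0,0,0],[1,0,0,0,0,0,0],[1,0,0,0,0,0,0],[1,0,0,0,0,0,0],[1,0,0,-0.04,0,0,0],[1,0,0,-0.045,0,0,0],[1,0,0,-0.045,0,0,0],[1,0,0,-0.045,0,0,0],[1,0,0,-0.045,0,0,0],[1,0,0,-0.045,0,0,0]]]}}

```text
clock: 22.35
position: [537.6, 271.8, 283.5]
ee_rot: [0.74, -0.673, -0.0, 0.006]
contact_force: [1.1, 0.3, 0.0]
gripper_width: 85.3
```

```bash
python3 - <<'E'
from h import *
st();o=grab("7",("side","scene"))
fit(o,390,480,-60,60,74,81);fit(o,370,480,-190,-80,74,81);fit(o,290,390,-345,-235,74,81)
p=np.hstack([o['scene'][0][100:300,180:500],o['side'][0][150:400,150:470][:200]]);cv2.imwrite("pics/c7.png",cv2.resize(o['side'][0][150:400,150:470],None,fx=2,fy=2)[:,:,::-1])
E
```

```text
t 22.35 pos [537.6 271.8 283.5] yaw -84.6 tilt 0.7 F [1.1 0.3 0. ] w 85.3 j [ 0.74  0.32  0.04  0.   -1.31 -0.64]
side 187 c [434.3   0.8] sz [56.9 53.4] ang 56.3 zmed 76.8
scene 158 c [439.9  -3.5] sz [53.9 53.1] ang 55.7 zmed 78.5
side 133 c [ 420.2 -132.8] sz [54.4 53.2] ang 71.9 zmed 77.0
scene 119 c [ 425.7 -130.7] sz [43.4 55.6] ang 71.8 zmed 78.5
side 101 c [ 339.5 -287.7] sz [53.8 51.8] ang 76.4 zmed 76.6
scene 218 c [ 342.6 -292. ] sz [56.3 56.2] ang 77.0 zmed 78.5
```

View pics/c7.png

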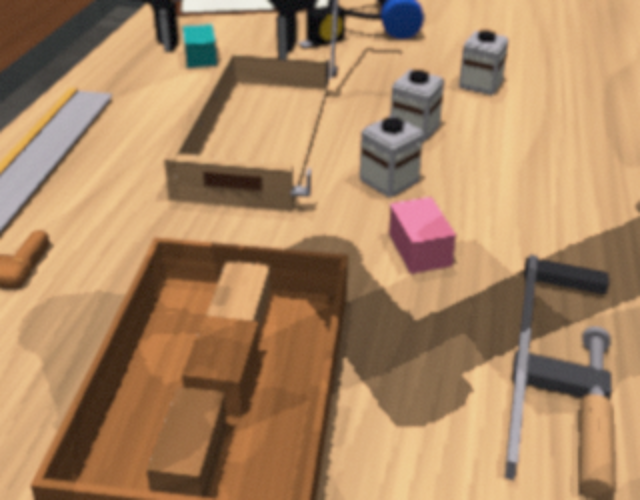

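View pics/scene7.png

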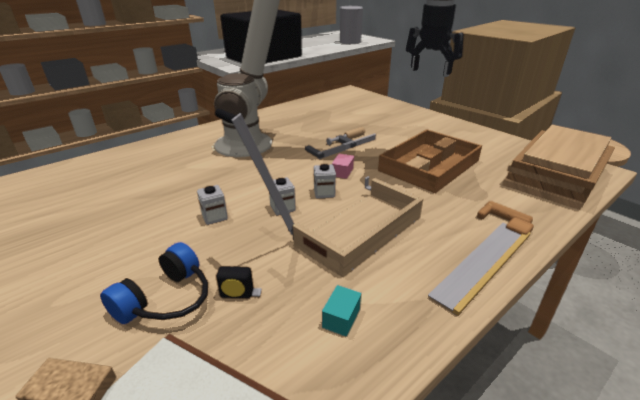

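All three offcuts are in the tray and the rack is empty. Three tins are present. Next is the tin nearest the tray (A).

```bash
python3 - <<'E'
from h import *
plan(1,(437,-1,240,-124))
E
```

```text
7
[[1, 0.0376, 0.0186, 0.0071, -0.001, 0.0, 0.098], [1, 0.0393, 0.0148, 0.0071, -0.001, 0.0, 0.098], [1, 0.0405, 0.0108, 0.0071, -0.001, 0.0, 0.098], [1, 0.0414, 0.0068, 0.0071, -0.001, 0.0, 0.098], [1, 0.0419, 0.0027, 0.0072, -0.001, 0.0, 0.098], [1, 0.0419, -0.0014, 0.0072, -0.001, 0.0, 0.098], [1, 0.0416, -0.0056, 0.0072, -0.001, 0.0, 0.098]]
```

>>> {"name": "drive_tool", "arguments": {"moves": [[[1,0.038,0.019,0.007,-0.001,0,0.098],[1,0.039,0.015,0.007,-0.001,0,0.098],[1,0.04,0.011,0.007,-0.001,0,0.098],[1,0.041,0.007,0.007,-0.001,0,0.098],[1,0.042,0.003,0.007,-0.001,0,0.098],[1,0.042,-0.001,0.007,-0.001,0,0.098],[1,0.03,-0.004,0.007,-0.001,0,0.098],[1,0,0,0,0,0,0],[1,0,0,0,0,0,0]]]}}

```text
clock: 23.35
position: [433.1, 4.0, 241.6]
ee_rot: [-0.459, 0.888, 0.002, 0.009]
contact_force: [0.4, 0.8, 0.1]
gripper_width: 85.7
```

```bash
python3 - <<'E'
from h import *
st();o=grab("8",("wrist",));fit(o,380,490,-60,60,74,82);fit(o,370,480,-190,-80,74,82)
plan(1,(437,-1,130,-124))
E
```

```text
t 23.35 pos [433.1   4.  241.6] yaw -125.4 tilt 1.0 F [0.4 0.8 0.1] w 85.7 j [ 0.38  0.03 -0.42 -0.01 -1.1  -1.  ]
wrist 1956 c [435.   -2.1] sz [55.3 55.1] ang 55.8 zmed 78.4
wrist 2648 c [ 421.2 -135.7] sz [56.  55.7] ang 72.1 zmed 78.5
3
[[1, 0.0013, -0.002, 0.0372, -0.001, 0.006, -0.008], [1, 0.0011, -0.002, 0.0372, -0.001, 0.006, -0.008], [1, 0.0009, -0.0021, 0.0372, -0.001, 0.006, -0.008]]
```

View pics/wrist8.png

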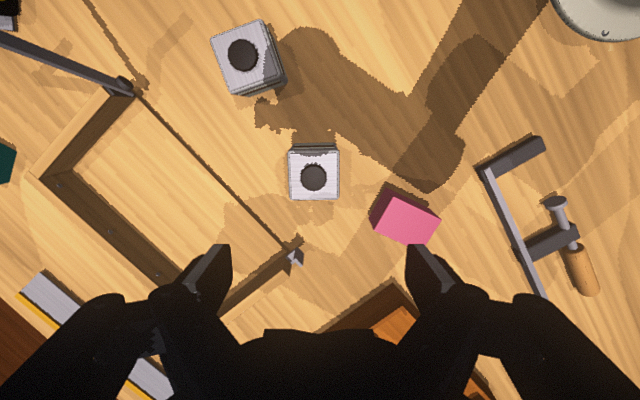

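>>> {"name": "drive_tool", "arguments": {"moves": [[[1,0.002,-0.002,0.037,0,0.006,-0.008],[1,0.002,-0.002,0.037,0,0.006,-0.008],[1,0.001,-0.002,0.037,0,0.006,-0.006],[1,0,0,0.01,0,0,0],[1,0,0,0,0,0,0]]]}}

```text
clock: 23.9
position: [443.3, 2.8, 120.0]
ee_rot: [-0.474, 0.881, -0.004, 0.006]
contact_force: [-0.3, 0.1, 0.7]
gripper_width: 84.9
```

```bash
python3 - <<'E'
from h import *
st()
plan(1,(435,-2.1,28,-124.2),step=18)
E
```

```text
t 23.9 pos [443.3   2.8 120. ] yaw -123.5 tilt 0.8 F [-0.3  0.1  0.7] w 84.9 j [ 0.38  0.19 -0.59  0.01 -0.77 -0.97]
6
[[1, 0.0016, 0.0009, 0.0153, -0.002, 0.001, 0.002], [1, 0.0015, 0.0009, 0.0153, -0.002, 0.001, 0.002], [1, 0.0015, 0.0008, 0.0153, -0.002, 0.001, 0.002], [1, 0.0015, 0.0008, 0.0153, -0.002, 0.001, 0.002], [1, 0.0015, 0.0007, 0.0153, -0.002, 0.001, 0.002], [1, 0.0015, 0.0007, 0.0153, -0.002, 0.001, 0.002]]
```

>>> {"name": "drive_tool", "arguments": {"moves": [[[1,0.005,0.003,0.005,-0.004,0.003,0],[1,0.004,0.002,0.01,-0.004,0.002,0],[1,0,0,0.018,0,0,0],[1,0,0,0.018,0,0,0],[1,0,0,0.018,0,0,0],[1,0,0,0.015,0,0,0],[1,0,0,0,0,0,0]]]}}

```text
clock: 24.6
position: [439.0, 1.1, 36.4]
ee_rot: [-0.476, 0.879, -0.002, 0.009]
contact_force: [0.5, 0.4, 0.2]
gripper_width: 85.5
```

```bash
python3 - <<'E'
from h import *
st()
plan(1,(435,-2.1,28,-124.2),step=18)
E
```

```text
t 24.6 pos [439.    1.1  36.4] yaw -123.2 tilt 1.0 F [0.5 0.4 0.2] w 85.5 j [ 0.38  0.33 -0.69  0.   -0.53 -0.96]
1
[[1, 0.005, 0.0017, 0.0083, -0.012, 0.013, 0.018]]
```

>>> {"name": "drive_tool", "arguments": {"moves": [[[1,0.005,0.002,0.007,-0.012,0.013,0.018],[1,0,0,0,0,0,0],[0,0,0,0,0,0,0],[0,0,0,0,0,0,0],[0,0,0,0,0,0,0],[0,0,0,0,0,0,0]]]}}

```text
clock: 25.2
position: [436.5, -1.4, 31.6]
ee_rot: [-0.468, 0.884, -0.0, 0.003]
contact_force: [-0.5, 0.4, -1.0]
gripper_width: 55.3
```

```bash
python3 - <<'E'
from h import *
st()
plan(0,(435,-2.1,170,-124.2),step=38)
E
```

```text
t 25.2 pos [436.5  -1.4  31.6] yaw -124.3 tilt 0.3 F [-0.5  0.4 -1. ] w 55.3 j [ 0.37  0.34 -0.69 -0.   -0.53 -0.97]
4
[[0, 0.0002, 0.0001, -0.0346, -0.001, 0.001, -0.0], [0, 0.0002, 0.0001, -0.0346, -0.001, 0.001, -0.0], [0, 0.0003, 0.0002, -0.0346, -0.001, 0.001, -0.0], [0, 0.0003, 0.0002, -0.0346, -0.001, 0.001, -0.0]]
```

>>> {"name": "drive_tool", "arguments": {"moves": [[[0,0,0,-0.03,0,0,0],[0,0,0,-0.035,0,0,0],[0,0,0,-0.035,0,0,0],[0,0,0,-0.03,0,0,0],[0,0,0,0,0,0,0]]]}}

```text
clock: 25.7
position: [433.4, -2.4, 164.5]
ee_rot: [-0.467, 0.884, 0.001, -0.001]
contact_force: [0.4, 0.7, -2.3]
gripper_width: 55.8
```

```bash
python3 - <<'E'
from h import *
st()
plan(0,(612,8,165,-84.6),step=35)
E
```

```text
t 25.7 pos [433.4  -2.4 164.5] yaw -124.3 tilt 0.1 F [ 0.4  0.7 -2.3] w 55.8 j [ 0.37  0.13 -0.53 -0.   -0.91 -0.97]
6
[[0, -0.0182, -0.0236, -0.0001, 0.0, 0.0, -0.116], [0, -0.0154, -0.0255, -0.0001, 0.0, 0.0, -0.116], [0, -0.0123, -0.0271, -0.0001, 0.0, 0.0, -0.116], [0, -0.0091, -0.0284, -0.0001, 0.0, 0.0, -0.116], [0, -0.0058, -0.0292, -0.0001, 0.0, 0.0, -0.116], [0, -0.0024, -0.0297, -0.0001, 0.0, 0.0, -0.116]]
```

>>> {"name": "drive_tool", "arguments": {"moves": [[[0,-0.018,-0.024,0,0,0,-0.116],[0,-0.015,-0.025,0,0,0,-0.116],[0,-0.012,-0.027,0,0,0,-0.116],[0,-0.009,-0.028,0,0,0,-0.116],[0,-0.006,-0.029,0,0,0,-0.116],[0,-0.002,-0.03,0,0,0,-0.116],[0,0,0,0,0,0,0],[0,0,0,0,0,0,0]]]}}

```text
clock: 26.5
position: [608.5, 8.6, 151.8]
ee_rot: [0.749, -0.663, -0.009, 0.006]
contact_force: [0.4, 0.4, -2.2]
gripper_width: 55.5
```

```bash
python3 - <<'E'
from h import *
st()
plan(0,(615,8.5,165,-84.6),step=12)
plan(0,(615,8.5,60,-84.6),step=18)
E
```

```text
t 26.5 pos [608.5   8.6 151.8] yaw -83.0 tilt 1.2 F [ 0.4  0.4 -2.2] w 55.5 j [ 0.28  0.43 -0.13 -0.01 -1.03 -0.15]
2
[[0, 0.0004, -0.0031, -0.0067, 0.01, 0.002, 0.014], [0, 0.0004, -0.0032, -0.0066, 0.01, 0.002, 0.014]]
6
[[0, 0.0002, -0.0014, 0.0153, 0.003, 0.001, 0.005], [0, 0.0002, -0.0013, 0.0153, 0.003, 0.001, 0.005], [0, 0.0002, -0.0013, 0.0153, 0.003, 0.001, 0.005], [0, 0.0002, -0.0012, 0.0153, 0.003, 0.001, 0.005], [0, 0.0001, -0.0012, 0.0153, 0.003, 0.001, 0.005], [0, 0.0001, -0.0011, 0.0153, 0.003, 0.001, 0.005]]
```

>>> {"name": "drive_tool", "arguments": {"moves": [[[0,0,-0.003,0.008,0.01,0.002,0.014],[0,0,-0.002,0.015,0.01,0.002,0.014],[0,0,-0.002,0.018,0,0,0],[0,0,0,0.018,0,0,0],[0,0,0,0.018,0,0,0],[0,0,0,0.01,0,0,0],[0,0,0,0,0,0,0],[0,0,0,0,0,0,0]]]}}

```text
clock: 27.3
position: [606.8, 8.9, 57.3]
ee_rot: [0.736, -0.677, -0.002, 0.002]
contact_force: [0.1, -0.0, -2.3]
gripper_width: 55.5
```

```bash
python3 - <<'E'
from h import *
st()
plan(0,(615,9.1,45,-84.6),step=10)
E
```

```text
t 27.3 pos [606.8   8.9  57.3] yaw -85.1 tilt 0.4 F [ 0.1 -0.  -2.3] w 55.5 j [ 0.28  0.53 -0.24 -0.   -0.81 -0.19]
2
[[0, 0.0002, -0.0041, 0.0061, 0.003, 0.0, -0.005], [0, 0.0002, -0.0041, 0.0061, 0.003, 0.0, -0.005]]
```

Correct x and yaw while still above the floor, then settle.

>>> {"name": "drive_tool", "arguments": {"moves": [[[0,0,-0.004,0,0.003,0,-0.004],[0,0,-0.004,0,0.002,0,-0.004],[0,0,0,0,0,0,0],[0,0,0,0,0,0,0]]]}}

```text
clock: 27.7
position: [617.4, 10.0, 60.3]
ee_rot: [0.739, -0.673, 0.001, -0.002]
contact_force: [-0.3, -0.2, -2.5]
gripper_width: 55.3
```

```bash
python3 - <<'E'
from h import *
st()
plan(0,(615,9.1,45,-84.6),step=10)
E
```

```text
t 27.7 pos [617.4  10.   60.3] yaw -84.6 tilt 0.3 F [-0.3 -0.2 -2.5] w 55.3 j [ 0.28  0.53 -0.22 -0.   -0.81 -0.18]
2
[[0, 0.0004, 0.0013, 0.0077, -0.003, 0.0, -0.0], [0, 0.0004, 0.0013, 0.0077, -0.003, 0.0, -0.0]]
```

>>> {"name": "drive_tool", "arguments": {"moves": [[[0,0,0.001,0.006,-0.002,0,0],[0,0,0,0.006,-0.001,0,0],[0,0,0,0,0,0,0],[0,0,0,0,0,0,0]]]}}

```text
clock: 28.1
position: [616.3, 9.9, 47.4]
ee_rot: [0.739, -0.673, 0.0, -0.001]
contact_force: [0.2, 0.2, -1.2]
gripper_width: 55.7
```

```bash
python3 - <<'E'
from h import *
st()
plan(0,(615,9.1,45,-84.6),step=10)
E
```

```text
t 28.1 pos [616.3   9.9  47.4] yaw -84.7 tilt 0.1 F [ 0.2  0.2 -1.2] w 55.7 j [ 0.28  0.55 -0.23 -0.   -0.79 -0.18]
1
[[0, 0.0007, 0.0014, 0.0024, -0.002, 0.001, -0.001]]
```

>>> {"name": "drive_tool", "arguments": {"moves": [[[0,0,0.001,0.0035,0,0,0],[0,0,0,0,0,0,0],[1,0,0,0,0,0,0],[1,0,0,0,0,0,0],[1,0,0,0,0,0,0],[1,0,0,-0.03,0,0,0],[1,0,0,-0.04,0,0,0],[1,0,0,-0.04,0,0,0],[1,0,0,-0.04,0,0,0],[1,0,0,-0.04,0,0,0]]]}}

```text
clock: 29.1
position: [612.5, 9.0, 235.3]
ee_rot: [0.739, -0.673, -0.003, 0.004]
contact_force: [1.7, 0.5, 0.0]
gripper_width: 85.7
```

```bash
python3 - <<'E'
from h import *
st()
plan(1,(421,-136,240,-107.9),step=40)
E
```

```text
t 29.1 pos [612.5   9.  235.3] yaw -84.7 tilt 0.6 F [1.7 0.5 0. ] w 85.7 j [ 0.28  0.37 -0.01 -0.   -1.2  -0.18]
7
[[1, 0.0181, 0.0292, -0.0004, 0.001, -0.0, 0.058], [1, 0.0197, 0.0281, -0.0004, 0.001, -0.0, 0.058], [1, 0.0213, 0.0269, -0.0005, 0.001, -0.0, 0.058], [1, 0.0229, 0.0256, -0.0005, 0.001, -0.0, 0.058], [1, 0.0243, 0.0242, -0.0006, 0.001, -0.0, 0.058], [1, 0.0257, 0.0228, -0.0006, 0.001, -0.0, 0.058], [1, 0.0269, 0.0213, -0.0006, 0.001, -0.0, 0.058]]
```

>>> {"name": "drive_tool", "arguments": {"moves": [[[1,0.018,0.029,0,0,0,0.058],[1,0.02,0.028,0,0,0,0.058],[1,0.021,0.027,0,0,0,0.058],[1,0.023,0.026,0,0,0,0.058],[1,0.024,0.024,0,0,0,0.058],[1,0.026,0.023,0,0,0,0.058],[1,0.02,0.018,0,0,0,0.058],[1,0,0,0,0,0,0],[1,0,0,0,0,0,0]]]}}

```text
clock: 30.0
position: [422.5, -133.1, 246.6]
ee_rot: [-0.583, 0.813, -0.005, 0.008]
contact_force: [0.5, -0.7, -1.1]
gripper_width: 85.6
```

```bash
python3 - <<'E'
from h import *
st();o=grab("9",("wrist","side"));o1={'wrist':o['wrist']};fit(o1,350,490,-200,-60,74,82);fit(o,560,670,-40,60,86,95);fit(o,300,390,-345,-235,74,82)
plan(1,(421,-136,130,-107.9),step=30)
E
```

```text
t 30.0 pos [ 422.5 -133.1  246.6] yaw -108.7 tilt 1.1 F [ 0.5 -0.7 -1.1] w 85.6 j [ 0.06  0.05 -0.4   0.   -1.11 -0.39]
wrist 1883 c [ 420.7 -136.1] sz [54.9 55.2] ang 73.3 zmed 78.5
wrist 182 c [589.9   6.3] sz [ 5.4 52.8] ang 6.2 zmed 88.1
side 180 c [614.2  11.5] sz [53.8 54.7] ang 3.9 zmed 88.6
wrist 1446 c [ 344.2 -275.4] sz [26.7 56.4] ang 71.5 zmed 78.3
side 103 c [ 340.3 -285.5] sz [53. 53.] ang 77.0 zmed 76.8
4
[[1, 0.0012, 0.0007, 0.0291, -0.004, 0.002, -0.003], [1, 0.0011, 0.0006, 0.0291, -0.004, 0.002, -0.003], [1, 0.0011, 0.0005, 0.0291, -0.004, 0.002, -0.003], [1, 0.001, 0.0003, 0.0291, -0.004, 0.002, -0.003]]
```

View pics/wrist9.png

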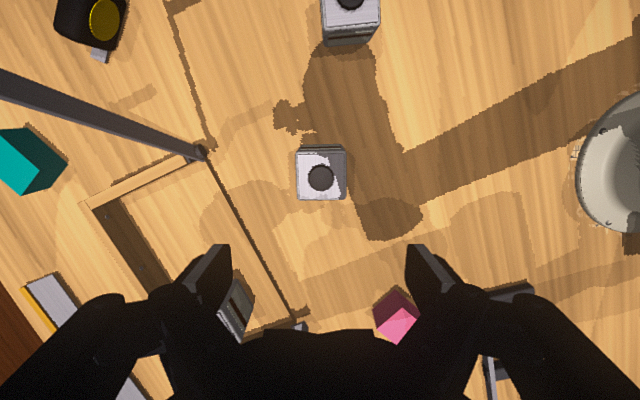

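View pics/side9.png

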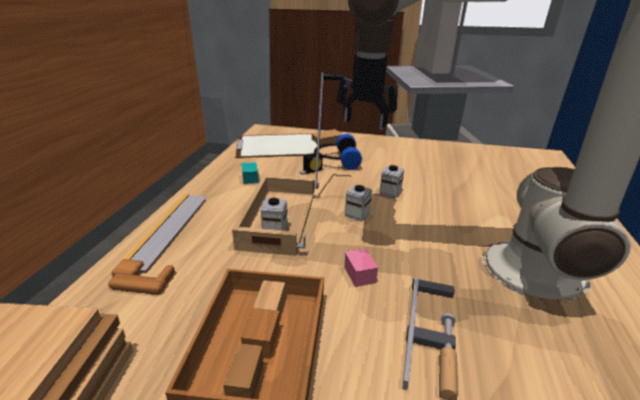

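>>> {"name": "drive_tool", "arguments": {"moves": [[[1,0.001,0.001,0.033,-0.006,0.003,-0.006],[1,0.001,0.001,0.035,-0.006,0.003,-0.006],[1,0.001,0.001,0.035,-0.004,0.002,-0.006],[1,0,0,0.02,0,0,0],[1,0,0,0,0,0,0],[1,0,0,0,0,0,0]]]}}

```text
clock: 30.7
position: [428.6, -132.0, 120.8]
ee_rot: [-0.594, 0.804, -0.003, 0.002]
contact_force: [0.5, 0.5, 0.1]
gripper_width: 85.2
```

```bash
python3 - <<'E'
from h import *
st()
plan(1,(421,-136.1,29,-107.3),step=18)
E
```

```text
t 30.7 pos [ 428.6 -132.   120.8] yaw -107.1 tilt 0.4 F [0.5 0.5 0.1] w 85.2 j [ 0.07  0.21 -0.57  0.01 -0.79 -0.37]
6
[[1, 0.001, 0.0011, 0.0153, -0.001, -0.0, 0.001], [1, 0.001, 0.0011, 0.0153, -0.001, -0.0, 0.001], [1, 0.001, 0.0011, 0.0153, -0.001, -0.0, 0.001], [1, 0.001, 0.0011, 0.0153, -0.001, -0.0, 0.001], [1, 0.001, 0.001, 0.0153, -0.001, -0.0, 0.001], [1, 0.001, 0.001, 0.0153, -0.001, -0.0, 0.001]]
```

>>> {"name": "drive_tool", "arguments": {"moves": [[[1,0.003,0.004,0.005,0,0,0],[1,0.003,0.004,0.01,0,0,0],[1,0.001,0.001,0.018,0,0,0],[1,0,0,0.018,0,0,0],[1,0,0,0.018,0,0,0],[1,0,0,0.016,0,0,0],[1,0,0,0,0,0,0],[1,0,0,0,0,0,0]]]}}

```text
clock: 31.5
position: [427.4, -136.1, 41.8]
ee_rot: [-0.596, 0.803, -0.01, 0.011]
contact_force: [1.1, -0.4, 0.0]
gripper_width: 85.2
```

```bash
python3 - <<'E'
from h import *
st()
plan(1,(421,-136.1,29,-107.3),step=18)
E
```

```text
t 31.5 pos [ 427.4 -136.1   41.8] yaw -106.9 tilt 1.7 F [ 1.1 -0.4  0. ] w 85.2 j [ 0.06  0.33 -0.68  0.01 -0.53 -0.36]
1
[[1, 0.002, 0.0065, 0.0126, -0.029, 0.006, 0.007]]
```

>>> {"name": "drive_tool", "arguments": {"moves": [[[1,0.002,0.006,0.011,-0.028,0.006,0.007],[1,0,0,0,0,0,0],[1,0,0,0,0,0,0],[0,0,0,0,0,0,0],[0,0,0,0,0,0,0],[0,0,0,0,0,0,0],[0,0,0,0,0,0,0]]]}}

```text
clock: 32.2
position: [423.4, -136.1, 33.1]
ee_rot: [-0.593, 0.805, -0.002, 0.003]
contact_force: [1.1, 0.4, -2.0]
gripper_width: 55.1
```

```bash
python3 - <<'E'
from h import *
st()
E
```

```text
t 32.2 pos [ 423.4 -136.1   33.1] yaw -107.3 tilt 0.4 F [ 1.1  0.4 -2. ] w 55.1 j [ 0.06  0.35 -0.67  0.   -0.54 -0.36]
```

>>> {"name": "drive_tool", "arguments": {"moves": [[[0,0,0,-0.03,-0.006,0,0],[0,0,0,-0.035,0,0,0],[0,0,0,-0.035,0,0,0],[0,0,0,-0.035,0,0,0],[0,0,0,-0.015,0,0,0],[0,0,0,0,0,0,0]]]}}

```text
clock: 32.8
position: [419.3, -136.0, 184.9]
ee_rot: [-0.592, 0.806, 0.004, -0.003]
contact_force: [0.1, -0.1, -4.1]
gripper_width: 55.5
```

```bash
python3 - <<'E'
from h import *
st()
plan(0,(618,-54,180,-84.6),step=35)
E
```

```text
t 32.8 pos [ 419.3 -136.   184.9] yaw -107.4 tilt 0.6 F [ 0.1 -0.1 -4.1] w 55.5 j [ 0.05  0.12 -0.48 -0.   -0.98 -0.36]
7
[[0, -0.0197, -0.0236, 0.0004, 0.002, 0.0, -0.057], [0, -0.0183, -0.0247, 0.0005, 0.002, 0.0, -0.057], [0, -0.0169, -0.0257, 0.0005, 0.002, 0.0, -0.057], [0, -0.0154, -0.0266, 0.0005, 0.002, 0.0, -0.057], [0, -0.0139, -0.0274, 0.0006, 0.002, 0.0, -0.057], [0, -0.0123, -0.0282, 0.0006, 0.002, 0.0, -0.057], [0, -0.0107, -0.0288, 0.0007, 0.002, 0.0, -0.057]]
```

>>> {"name": "drive_tool", "arguments": {"moves": [[[0,-0.02,-0.024,0,0.002,0,-0.057],[0,-0.018,-0.025,0,0.002,0,-0.057],[0,-0.017,-0.026,0,0.002,0,-0.057],[0,-0.015,-0.027,0,0.002,0,-0.057],[0,-0.014,-0.027,0,0.002,0,-0.057],[0,-0.012,-0.028,0,0.002,0,-0.057],[0,-0.01,-0.028,0,0,0,-0.057],[0,0,0,0,0,0,0],[0,0,0,0,0,0,0]]]}}

```text
clock: 33.7
position: [613.7, -50.6, 162.2]
ee_rot: [0.743, -0.669, -0.013, 0.008]
contact_force: [0.4, -0.5, -3.4]
gripper_width: 55.2
```

```bash
python3 - <<'E'
from h import *
st()
plan(0,(620.9,-53.3,100,-84.6),step=20)
o=grab("10",("scene",));fit(o,580,660,-60,60,86,95)
E
```

```text
t 33.7 pos [613.7 -50.6 162.2] yaw -84.0 tilt 1.8 F [ 0.4 -0.5 -3.4] w 55.2 j [ 0.18  0.44 -0.09 -0.01 -1.08 -0.06]
4
[[0, 0.001, -0.0022, 0.0155, 0.007, 0.002, 0.003], [0, 0.001, -0.0021, 0.0155, 0.007, 0.002, 0.003], [0, 0.0009, -0.002, 0.0155, 0.007, 0.002, 0.003], [0, 0.0009, -0.0018, 0.0155, 0.007, 0.002, 0.003]]
scene 201 c [619.3  10.1] sz [51.1 57.2] ang 3.4 zmed 90.4
```

>>> {"name": "drive_tool", "arguments": {"moves": [[[0,0.002,-0.003,0.005,0.012,0.003,0.004],[0,0.002,-0.003,0.005,0.012,0.003,0.004],[0,0,-0.002,0.01,0.005,0,0],[0,0,0,0,0,0,0],[0,0,0,0,0,0,0]]]}}

```text
clock: 34.25
position: [618.6, -55.5, 138.7]
ee_rot: [0.739, -0.673, -0.001, 0.0]
contact_force: [0.5, -0.4, -1.8]
gripper_width: 55.6
```

```bash
python3 - <<'E'
from h import *
st()
plan(0,(620.9,-53.8,65,-84.6),step=20)
E
```

```text
t 34.25 pos [618.6 -55.5 138.7] yaw -84.6 tilt 0.2 F [ 0.5 -0.4 -1.8] w 55.6 j [ 0.17  0.46 -0.12 -0.   -0.99 -0.07]
4
[[0, -0.0003, -0.0007, 0.0184, 0.001, 0.0, -0.0], [0, -0.0004, -0.0006, 0.0184, 0.001, 0.0, -0.0], [0, -0.0004, -0.0006, 0.0184, 0.001, 0.0, -0.0], [0, -0.0004, -0.0006, 0.0184, 0.001, 0.0, -0.0]]
```

>>> {"name": "drive_tool", "arguments": {"moves": [[[0,0,-0.001,0.018,0,0,0],[0,0,-0.001,0.018,0,0,0],[0,0,-0.001,0.018,0,0,0],[0,0,0,0.014,0,0,0],[0,0,0,0,0,0,0],[0,0,0,0,0,0,0]]]}}

```text
clock: 34.85
position: [624.0, -55.4, 72.4]
ee_rot: [0.739, -0.673, 0.001, -0.003]
contact_force: [0.3, -0.6, -2.9]
gripper_width: 55.1
```

```bash
python3 - <<'E'
from h import *
st()
plan(0,(620.9,-53.8,47,-84.6),step=10)
E
```

```text
t 34.85 pos [624.  -55.4  72.4] yaw -84.6 tilt 0.3 F [ 0.3 -0.6 -2.9] w 55.1 j [ 0.17  0.53 -0.19 -0.   -0.85 -0.07]
3
[[0, -0.0006, 0.001, 0.0085, -0.002, 0.0, -0.0], [0, -0.0006, 0.001, 0.0085, -0.002, 0.0, -0.0], [0, -0.0006, 0.001, 0.0085, -0.002, 0.0, -0.0]]
```

>>> {"name": "drive_tool", "arguments": {"moves": [[[0,0,0.001,0.008,-0.002,0,0],[0,0,0.001,0.008,-0.002,0,0],[0,0,0.0005,0.006,0,0,0],[0,0,0,0,0,0,0],[0,0,0,0,0,0,0]]]}}

```text
clock: 35.35
position: [623.0, -55.5, 51.4]
ee_rot: [0.74, -0.673, 0.002, -0.003]
contact_force: [0.4, 0.9, -1.3]
gripper_width: 54.9
```

```bash
python3 - <<'E'
from h import *
st()
plan(0,(620.9,-53.8,46,-84.6),step=10)
E
```

```text
t 35.35 pos [623.  -55.5  51.4] yaw -84.6 tilt 0.4 F [ 0.4  0.9 -1.3] w 54.9 j [ 0.17  0.56 -0.21 -0.   -0.8  -0.07]
1
[[0, -0.0019, 0.002, 0.0054, -0.006, 0.001, -0.0]]
```

>>> {"name": "drive_tool", "arguments": {"moves": [[[0,-0.001,0.002,0.002,-0.006,0.001,0],[0,0,0,0.003,0,0,0],[0,0,0,0,0,0,0],[0,0,0,0,0,0,0]]]}}

```text
clock: 35.75
position: [621.2, -54.6, 46.6]
ee_rot: [0.74, -0.673, 0.0, -0.0]
contact_force: [0.8, 0.8, -3.0]
gripper_width: 55.1
```

```bash
python3 - <<'E'
from h import *
st()
plan(0,(620.9,-53.8,46,-84.6),step=10)
E
```

```text
t 35.75 pos [621.2 -54.6  46.6] yaw -84.6 tilt 0.1 F [ 0.8  0.8 -3. ] w 55.1 j [ 0.17  0.56 -0.21 -0.   -0.8  -0.08]
1
[[0, -0.0008, 0.0002, 0.0006, -0.001, 0.0, 0.0]]
```

>>> {"name": "drive_tool", "arguments": {"moves": [[[0,0,0,0.002,0,0,0],[0,0,0,0,0,0,0],[1,0,0,0,0,0,0],[1,0,0,0,0,0,0],[1,0,0,0,0,0,0],[1,0,0,-0.03,0,0,0],[1,0,0,-0.04,0,0,0],[1,0,0,-0.04,0,0,0],[1,0,0,-0.04,0,0,0],[1,0,0,-0.04,0,0,0],[1,0,0,0,0,0,0]]]}}

```text
clock: 36.85
position: [622.5, -55.3, 244.2]
ee_rot: [0.74, -0.673, 0.003, -0.001]
contact_force: [0.3, 0.3, 0.9]
gripper_width: 85.5
```

```bash
python3 - <<'E'
from h import *
st()
plan(1,(430,-120,240,-90),(345,-285,240,-103.5),step=40)
E
```

```text
t 36.85 pos [622.5 -55.3 244.2] yaw -84.5 tilt 0.3 F [0.3 0.3 0.9] w 85.5 j [ 0.17  0.37  0.02  0.   -1.22 -0.08]
11
[[1, 0.0077, 0.033, 0.0006, -0.001, -0.0, 0.016], [1, 0.0082, 0.0328, 0.0006, -0.001, -0.0, 0.016], [1, 0.0087, 0.0327, 0.0006, -0.001, -0.0, 0.016], [1, 0.0092, 0.0326, 0.0006, -0.001, -0.0, 0.016], [1, 0.0098, 0.0324, 0.0007, -0.001, -0.0, 0.016], [1, 0.0103, 0.0322, 0.0007, -0.001, -0.0, 0.016], [1, 0.033, 0.017, -0.0, -0.0, 0.0, 0.047], [1, 0.0338, 0.0154, -0.0, -0.0, 0.0, 0.047], [1, 0.0345, 0.0138, -0.0, -0.0, 0.0, 0.047], [1, 0.0351, 0.0122, -0.0, -0.0, 0.0, 0.047], [1, 0.0356, 0.0105, 0.0, -0.0, 0.0, 0.047]]
```

>>> {"name": "drive_tool", "arguments": {"moves": [[[1,0.008,0.033,0,0,0,0.016],[1,0.008,0.033,0,0,0,0.016],[1,0.009,0.033,0,0,0,0.016],[1,0.009,0.033,0,0,0,0.016],[1,0.01,0.032,0,0,0,0.016],[1,0.01,0.032,0,0,0,0.016],[1,0.033,0.017,0,0,0,0.047],[1,0.034,0.015,0,0,0,0.047],[1,0.035,0.014,0,0,0,0.047],[1,0.035,0.012,0,0,0,0.047],[1,0.025,0.008,0,0,0,0.047],[1,0,0,0,0,0,0],[1,0,0,0,0,0,0]]]}}

```text
clock: 38.15
position: [337.6, -281.6, 242.6]
ee_rot: [-0.615, 0.789, -0.006, 0.006]
contact_force: [0.3, 0.6, 0.2]
gripper_width: 85.3
```

```bash
python3 - <<'E'
from h import *
st();o=grab("11",("wrist","side","scene"));o1={'wrist':o['wrist']};fit(o1,290,400,-350,-220,74,82)
fit(o,575,665,-90,45,86,95)
E
```

```text
t 38.15 pos [ 337.6 -281.6  242.6] yaw -104.1 tilt 1.0 F [0.3 0.6 0.2] w 85.3 j [-0.33  0.05 -0.41 -0.   -1.1   0.08]
wrist 1991 c [ 339.3 -291.8] sz [54.9 55.5] ang 76.2 zmed 78.4
wrist 650 c [623.2 -62.3] sz [53.1 43.6] ang 1.9 zmed 90.8
side 332 c [616.6 -19.7] sz [ 53.5 118.8] ang 5.0 zmed 88.9
scene 461 c [620.5 -23.7] sz [ 57.2 118.2] ang 5.4 zmed 90.3
```

View pics/wrist11.png

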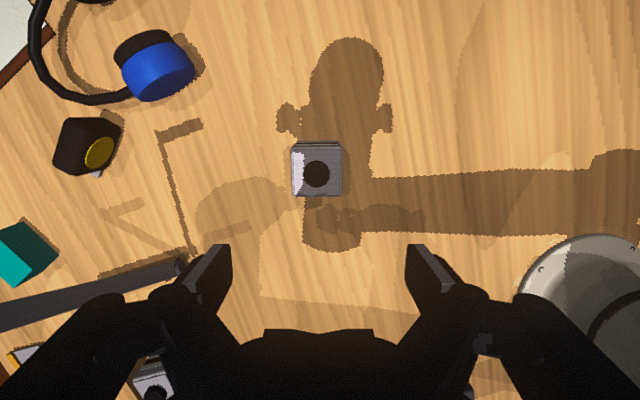

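View pics/scene11.png

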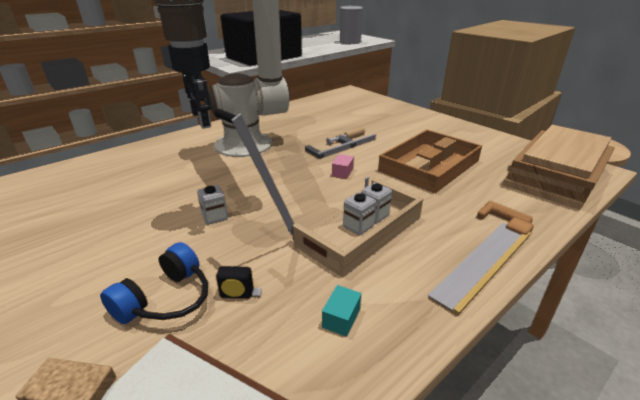

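```bash
python3 - <<'E'
from h import *
plan(1,(339.3,-291.8,120,-103.8),step=32)
E
```

```text
4
[[1, 0.0027, -0.0004, 0.0307, -0.004, 0.001, -0.001], [1, 0.0027, -0.0005, 0.0307, -0.004, 0.001, -0.001], [1, 0.0026, -0.0006, 0.0307, -0.004, 0.001, -0.001], [1, 0.0026, -0.0008, 0.0307, -0.004, 0.001, -0.001]]
```

>>> {"name": "drive_tool", "arguments": {"moves": [[[1,0.003,0,0.031,-0.004,0.001,-0.001],[1,0.003,0,0.031,-0.004,0.001,-0.001],[1,0.003,0,0.031,-0.004,0.001,-0.001],[1,0.002,0,0.025,-0.004,0.001,0],[1,0,0,0,0,0,0],[1,0,0,0,0,0,0]]]}}

```text
clock: 38.9
position: [343.3, -289.0, 123.8]
ee_rot: [-0.622, 0.783, -0.005, 0.001]
contact_force: [-0.1, -0.0, -0.4]
gripper_width: 85.3
```

```bash
python3 - <<'E'
from h import *
st()
plan(1,(339.3,-291.8,29,-103.8),step=18)
E
```

```text
t 38.9 pos [ 343.3 -289.   123.8] yaw -103.1 tilt 0.6 F [-0.1 -0.  -0.4] w 85.3 j [-0.33  0.2  -0.57  0.   -0.79  0.1 ]
6
[[1, 0.0005, 0.0007, 0.0158, -0.001, -0.001, 0.002], [1, 0.0006, 0.0007, 0.0158, -0.001, -0.001, 0.002], [1, 0.0006, 0.0006, 0.0158, -0.001, -0.001, 0.002], [1, 0.0006, 0.0006, 0.0158, -0.001, -0.001, 0.002], [1, 0.0006, 0.0006, 0.0158, -0.001, -0.001, 0.002], [1, 0.0006, 0.0006, 0.0158, -0.001, -0.001, 0.002]]
```

>>> {"name": "drive_tool", "arguments": {"moves": [[[1,0.002,0.002,0.006,-0.002,0,0.004],[1,0.001,0.002,0.012,-0.002,0,0.004],[1,0,0.001,0.018,-0.001,0,0.004],[1,0,0.001,0.018,0,0,0],[1,0,0,0.018,0,0,0],[1,0,0,0.016,0,0,0],[1,0,0,0,0,0,0],[1,0,0,0,0,0,0]]]}}

```text
clock: 39.7
position: [346.8, -293.7, 42.8]
ee_rot: [-0.619, 0.785, -0.014, 0.006]
contact_force: [0.3, -0.4, 0.0]
gripper_width: 85.5
```

```bash
python3 - <<'E'
from h import *
st()
plan(1,(339.3,-291.8,30,-103.8),step=18)
E
```

```text
t 39.7 pos [ 346.8 -293.7   42.8] yaw -103.5 tilt 1.7 F [ 0.3 -0.4  0. ] w 85.5 j [-0.34  0.34 -0.66  0.01 -0.54  0.1 ]
1
[[1, -0.0002, 0.0081, 0.0125, -0.029, -0.008, 0.006]]
```

>>> {"name": "drive_tool", "arguments": {"moves": [[[1,0,0.008,0.01,-0.028,-0.008,0.006],[1,0,0,0,0,0,0],[1,0,0,0,0,0,0],[0,0,0,0,0,0,0],[0,0,0,0,0,0,0],[0,0,0,0,0,0,0],[0,0,0,0,0,0,0]]]}}

```text
clock: 40.4
position: [341.1, -292.8, 35.2]
ee_rot: [-0.617, 0.787, -0.003, 0.002]
contact_force: [-0.2, -1.1, -1.7]
gripper_width: 55.4
```

```bash
python3 - <<'E'
from h import *
st()
E
```

```text
t 40.4 pos [ 341.1 -292.8   35.2] yaw -103.8 tilt 0.4 F [-0.2 -1.1 -1.7] w 55.4 j [-0.35  0.35 -0.66 -0.   -0.55  0.11]
```

>>> {"name": "drive_tool", "arguments": {"moves": [[[0,0,0,-0.03,-0.006,0,0],[0,0,0,-0.035,0,0,0],[0,0,0,-0.035,0,0,0],[0,0,0,-0.035,0,0,0],[0,0,0,-0.015,0,0,0],[0,0,0,0,0,0,0]]]}}

```text
clock: 41.0
position: [336.7, -290.3, 186.0]
ee_rot: [-0.616, 0.788, 0.006, -0.002]
contact_force: [0.3, -0.2, -4.4]
gripper_width: 55.4
```

```bash
python3 - <<'E'
from h import *
st()
plan(0,(430,-130,190,-92),(620,-116,185,-84.6),step=36)
E
```

```text
t 41.0 pos [ 336.7 -290.3  186. ] yaw -104.0 tilt 0.8 F [ 0.3 -0.2 -4.4] w 55.4 j [-0.35  0.13 -0.47 -0.   -0.99  0.1 ]
12
[[0, -0.0297, -0.0086, -0.0006, 0.002, 0.001, -0.035], [0, -0.0294, -0.0096, -0.0007, 0.002, 0.001, -0.035], [0, -0.029, -0.0107, -0.0007, 0.002, 0.001, -0.035], [0, -0.0286, -0.0117, -0.0007, 0.002, 0.001, -0.035], [0, -0.0282, -0.0127, -0.0007, 0.002, 0.001, -0.035], [0, -0.0277, -0.0136, -0.0007, 0.002, 0.001, -0.035], [0, -0.0034, -0.0316, 0.0008, -0.0, -0.0, -0.022], [0, -0.0028, -0.0316, 0.0008, -0.0, -0.0, -0.022], [0, -0.0021, -0.0317, 0.0008, -0.0, -0.0, -0.022], [0, -0.0014, -0.0317, 0.0008, -0.0, -0.0, -0.022], [0, -0.0007, -0.0317, 0.0008, -0.0, -0.0, -0.022], [0, -0.0, -0.0318, 0.0008, -0.0, -0.0, -0.022]]
```

>>> {"name": "drive_tool", "arguments": {"moves": [[[0,-0.03,-0.009,0,0.002,0.001,-0.035],[0,-0.029,-0.01,0,0.002,0.001,-0.035],[0,-0.029,-0.011,0,0.002,0.001,-0.035],[0,-0.029,-0.012,0,0.002,0.001,-0.035],[0,-0.028,-0.013,0,0.002,0.001,-0.035],[0,-0.024,-0.014,0,0,0,-0.035],[0,-0.002,-0.031,0,0,0,-0.022],[0,-0.001,-0.032,0,0,0,-0.022],[0,-0.001,-0.032,0,0,0,-0.022],[0,-0.001,-0.032,0,0,0,-0.022],[0,-0.001,-0.032,0,0,0,-0.022],[0,0,-0.025,0,0,0,-0.022],[0,0,0,0,0,0,0],[0,0,0,0,0,0,0]]]}}

```text
clock: 42.4
position: [607.0, -112.6, 147.9]
ee_rot: [0.742, -0.67, -0.025, 0.014]
contact_force: [0.2, -0.5, -3.2]
gripper_width: 55.5
```

```bash
python3 - <<'E'
from h import *
st()
plan(0,(626.8,-116.5,145,-84.6),step=20)
E
```

```text
t 42.4 pos [ 607.  -112.6  147.9] yaw -84.1 tilt 3.2 F [ 0.2 -0.5 -3.2] w 55.5 j [ 0.07  0.47 -0.08 -0.02 -1.08  0.04]
2
[[0, 0.003, -0.0097, 0.0009, 0.027, 0.009, 0.004], [0, 0.0029, -0.0097, 0.0012, 0.027, 0.009, 0.004]]
```

>>> {"name": "drive_tool", "arguments": {"moves": [[[0,0.002,-0.007,0,0.018,0.006,0.003],[0,0.001,-0.007,0,0.018,0.006,0.003],[0,0,-0.005,0,0.015,0.005,0.003],[0,0,0,0,0,0,0],[0,0,0,0,0,0,0]]]}}

```text
clock: 42.9
position: [623.7, -113.9, 144.8]
ee_rot: [0.739, -0.674, -0.001, 0.001]
contact_force: [0.2, 0.5, -3.8]
gripper_width: 55.5
```

```bash
python3 - <<'E'
from h import *
st()
plan(0,(626.8,-116.5,70,-84.6),step=20)
E
```

```text
t 42.9 pos [ 623.7 -113.9  144.8] yaw -84.8 tilt 0.2 F [ 0.2  0.5 -3.8] w 55.5 j [ 0.07  0.47 -0.08 -0.   -1.02  0.02]
4
[[0, 0.0007, -0.0008, 0.0187, 0.001, 0.0, -0.001], [0, 0.0007, -0.0008, 0.0187, 0.001, 0.0, -0.001], [0, 0.0007, -0.0008, 0.0187, 0.001, 0.0, -0.001], [0, 0.0007, -0.0007, 0.0187, 0.001, 0.0, -0.001]]
```

>>> {"name": "drive_tool", "arguments": {"moves": [[[0,0.002,-0.001,0.002,0.001,0,0],[0,0.002,-0.001,0.01,0.001,0,0],[0,0,0,0.018,0,0,0],[0,0,0,0.018,0,0,0],[0,0,0,0.018,0,0,0],[0,0,0,0.008,0,0,0],[0,0,0,0,0,0,0],[0,0,0,0,0,0,0]]]}}

```text
clock: 43.7
position: [626.5, -119.1, 67.5]
ee_rot: [0.738, -0.674, 0.0, -0.0]
contact_force: [0.2, 0.2, -3.5]
gripper_width: 55.1
```

```bash
python3 - <<'E'
from h import *
st()
plan(0,(626.9,-117.7,48,-84.6),step=10)
E
```

```text
t 43.7 pos [ 626.5 -119.1   67.5] yaw -84.8 tilt 0.1 F [ 0.2  0.2 -3.5] w 55.1 j [ 0.07  0.56 -0.16 -0.   -0.86  0.03]
2
[[0, -0.0007, -0.0002, 0.0097, -0.0, 0.0, -0.002], [0, -0.0007, -0.0003, 0.0097, -0.0, 0.0, -0.002]]
```

>>> {"name": "drive_tool", "arguments": {"moves": [[[0,-0.001,0,0.008,0,0,-0.003],[0,0,0,0.007,0,0,0],[0,0,0,0,0,0,0],[0,0,0,0,0,0,0]]]}}

```text
clock: 44.1
position: [628.1, -118.0, 53.5]
ee_rot: [0.74, -0.673, 0.002, -0.002]
contact_force: [0.6, 0.7, -3.4]
gripper_width: 55.2
```

```bash
python3 - <<'E'
from h import *
st()
plan(0,(626.9,-117.7,48,-84.6),step=10)
E
```

```text
t 44.1 pos [ 628.1 -118.    53.5] yaw -84.6 tilt 0.3 F [ 0.6  0.7 -3.4] w 55.2 j [ 0.07  0.57 -0.17  0.   -0.83  0.03]
1
[[0, -0.0004, 0.0012, 0.0055, -0.005, -0.0, -0.0]]
```

>>> {"name": "drive_tool", "arguments": {"moves": [[[0,0,0.001,0.004,-0.005,0,0],[0,0,0,0.001,0,0,0],[0,0,0,0,0,0,0]]]}}

```text
clock: 44.4
position: [627.5, -118.1, 48.8]
ee_rot: [0.74, -0.673, 0.001, -0.0]
contact_force: [-1.1, -0.0, -3.1]
gripper_width: 55.2
```

```bash
python3 - <<'E'
from h import *
st()
E
```

```text
t 44.4 pos [ 627.5 -118.1   48.8] yaw -84.6 tilt 0.1 F [-1.1 -0.  -3.1] w 55.2 j [ 0.07  0.58 -0.17  0.   -0.82  0.03]
```

>>> {"name": "drive_tool", "arguments": {"moves": [[[0,0,0,0.002,0,0,0],[0,0,0,0,0,0,0],[1,0,0,0,0,0,0],[1,0,0,0,0,0,0],[1,0,0,0,0,0,0],[1,0,0,-0.03,0,0,0],[1,0,0,-0.04,0,0,0],[1,0,0,-0.04,0,0,0],[1,0,0,-0.045,0,0,0],[1,-0.015,0.005,-0.045,0,0,0],[1,-0.025,0.01,-0.04,0,0,0],[1,-0.03,0.01,-0.03,0,0,0],[1,-0.03,0.01,-0.03,0,0,0],[1,-0.02,0,0,0,0,0],[1,0,0,0,0,0,0],[1,0,0,0,0,0,0]]]}}

```text
clock: 46.0
position: [580.6, 0.5, 366.5]
ee_rot: [0.739, -0.673, 0.006, -0.006]
contact_force: [-0.3, 0.8, 0.2]
gripper_width: 85.5
```

```bash
python3 - <<'E'
from h import *
st();o=grab("12",("wrist","side","scene"))
fit(o,575,670,-160,45,86,95)
# per tin in rack frame
a=np.radians(5.42);ex=np.array([np.cos(a),np.sin(a)]);ey=np.array([-ex[1],ex[0]])
for n in o:
    W=o[n][1].reshape(-1,3);q=W[:,:2]-[620.9,-54];u=q@ex;v=q@ey
    for lo,hi in((31,95),(-32,30.5),(-95,-32.5)):
        m=(W[:,2]>86)&(W[:,2]<95)&(v>lo)&(v<hi)&(abs(u)<45)
        if m.sum()>20:
            c,s,g=cv2.minAreaRect(np.stack([u[m],v[m]],1).astype(np.float32));print(n,m.sum(),np.round(c,1),np.round(s,1),round(g,1))
E
```

```text
t 46.0 pos [5.806e+02 5.000e-01 3.665e+02] yaw -84.7 tilt 1.0 F [-0.3  0.8  0.2] w 85.5 j [ 0.28  0.24  0.13  0.   -1.45 -0.19]
wrist 3674 c [621.  -53.7] sz [ 55.6 182.3] ang 5.3 zmed 90.4
side 463 c [619.7 -50.2] sz [ 53.4 182.8] ang 5.2 zmed 88.8
scene 739 c [623.8 -55.1] sz [ 57.1 182.1] ang 5.3 zmed 90.4
wrist 1084 [ 0.  63.9] [55.  55.2] 89.9
wrist 1239 [-0.1 -0.8] [54.8 55.2] 89.9
wrist 1351 [ -0.  -63.4] [54.8 55.7] 89.6
side 186 [-0.8 67.2] [52.8 54. ] 0.0
side 150 [-0.8  2.7] [50.  53.1] 89.0
side 126 [ -2.  -60.5] [51.5 52.5] 3.7
scene 219 [ 3.2 62.5] [57.4 53.5] 85.9
scene 246 [ 2.5 -1.8] [57.3 54.1] 0.8
scene 274 [  3.6 -65.3] [54.9 54. ] 0.3
```

View pics/wrist12.png

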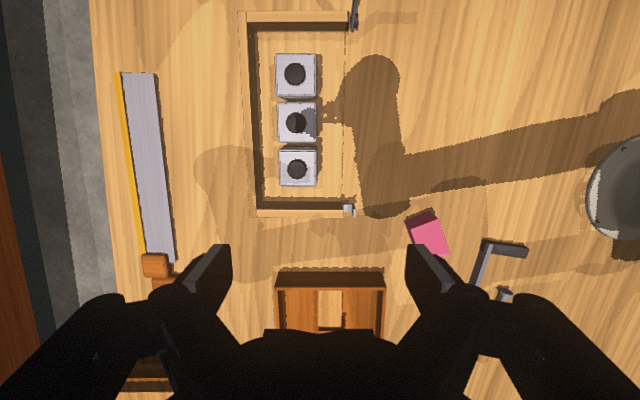

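View pics/scene12.png

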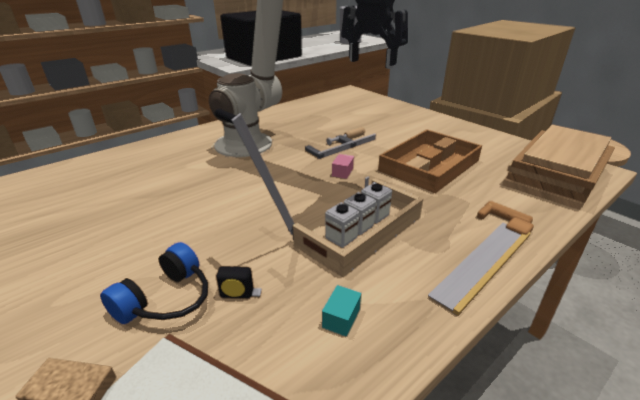

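The tins are square at rack x≈0, y = 63.9, -0.8 and -63.4 mm, with gaps of about 7–8 mm. Next is the bar.

```bash
python3 - <<'E'
from h import *
plan(1,(560,-100,430,-130),(510,-300,450,-174.6),step=38)
E
```

```text
12
[[1, 0.0162, 0.0048, -0.0109, -0.002, 0.001, 0.132], [1, 0.0167, 0.0026, -0.0109, -0.002, 0.001, 0.132], [1, 0.017, 0.0004, -0.0109, -0.002, 0.001, 0.132], [1, 0.0169, -0.0018, -0.0109, -0.002, 0.001, 0.132], [1, 0.0165, -0.004, -0.0109, -0.002, 0.001, 0.132], [1, 0.0159, -0.0061, -0.0109, -0.002, 0.001, 0.132], [1, 0.0309, -0.015, -0.0033, 0.0, -0.0, 0.13], [1, 0.0287, -0.0189, -0.0033, 0.0, -0.0, 0.13], [1, 0.026, -0.0225, -0.0033, 0.0, -0.0, 0.13], [1, 0.0229, -0.0256, -0.0033, 0.0, -0.0, 0.13], [1, 0.0194, -0.0284, -0.0033, 0.0, -0.0, 0.13], [1, 0.0155, -0.0306, -0.0033, 0.0, -0.0, 0.13]]
```

>>> {"name": "drive_tool", "arguments": {"moves": [[[1,0.016,0.005,-0.012,-0.002,0.001,0.132],[1,0.017,0.003,-0.012,-0.002,0.001,0.132],[1,0.017,0,-0.012,-0.002,0.001,0.132],[1,0.017,-0.002,-0.012,-0.002,0.001,0.132],[1,0.017,-0.004,-0.012,-0.002,0.001,0.132],[1,0.016,-0.006,-0.012,-0.002,0.001,0.132],[1,0.031,-0.015,-0.003,0,0,0.13],[1,0.029,-0.019,-0.003,0,0,0.13],[1,0.026,-0.022,-0.003,0,0,0.13],[1,0.023,-0.026,-0.003,0,0,0.13],[1,0.019,-0.028,-0.003,0,0,0.13],[1,0.012,-0.024,-0.003,0,0,0.13],[1,0,0,0,0,0,0],[1,0,0,0,0,0,0]]]}}

```text
clock: 47.55
position: [494.9, -313.5, 443.5]
ee_rot: [-0.003, 1.0, -0.001, -0.016]
contact_force: [0.2, 0.1, 0.2]
gripper_width: 85.2
```

```bash
python3 - <<'E'
from h import *
st();o=grab("13",("wrist",));W=o['wrist'][1];P=o['wrist'][0].astype(int)
q=W.reshape(-1,3);m=(q[:,2]>315)&(q[:,2]<360)&(q[:,0]>470)&(q[:,0]<600)&(q[:,1]<-240)&(q[:,1]>-380)
a=np.radians(5.42);ex=np.array([np.cos(a),np.sin(a)]);ey=np.array([-ex[1],ex[0]])
s=q[m];u=(s[:,:2]-[620.9,-54])@ex;v=(s[:,:2]-[620.9,-54])@ey
for lo in range(-160,-60,8):
    k=(u>=lo)&(u<lo+8)
    if k.sum():print(lo,k.sum(),'v',v[k].min().round(1),v[k].max().round(1),'z',s[k,2].min().round(1),s[k,2].max().round(1))
E
```

```text
t 47.55 pos [ 494.9 -313.5  443.5] yaw -179.6 tilt 1.8 F [0.2 0.1 0.2] w 85.2 j [-0.28  0.27  0.35  0.01 -1.68 -1.28]
-144 139 v -259.5 -244.5 z 325.1 339.5
-136 148 v -259.8 -244.1 z 330.5 339.8
-128 138 v -259.9 -244.1 z 330.3 340.1
-120 135 v -259.8 -244.3 z 332.1 340.2
-112 138 v -259.8 -244.2 z 330.6 339.8
-104 131 v -259.5 -244.2 z 330.2 340.8
-96 131 v -259.9 -244.5 z 331.9 339.9
-88 232 v -263.8 -236.2 z 315.4 344.0
-80 82 v -264.3 -235.2 z 315.4 344.0
```

View pics/wrist13.png

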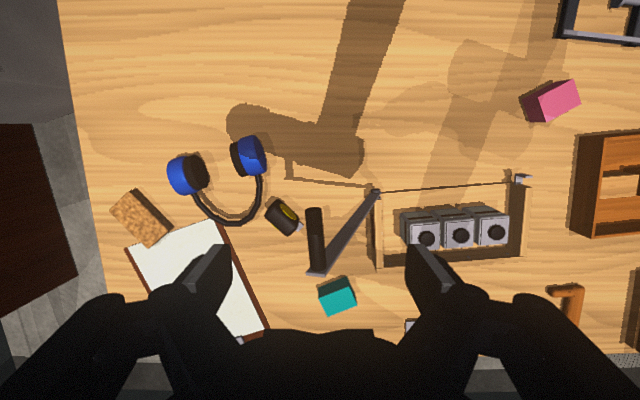

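```bash
python3 - <<'E'
from h import *
plan(1,(527.2,-316.1,400,-174.6),step=25)
E
```

```text
3
[[1, -0.0112, -0.001, 0.0141, 0.0, -0.011, -0.029], [1, -0.011, -0.0014, 0.0142, 0.0, -0.011, -0.029], [1, -0.0108, -0.0017, 0.0143, 0.0, -0.011, -0.029]]
```

>>> {"name": "drive_tool", "arguments": {"moves": [[[1,-0.011,-0.001,0.01,0,-0.011,-0.029],[1,-0.011,-0.001,0.01,0,-0.011,-0.029],[1,-0.011,-0.002,0.01,0,-0.011,-0.029],[1,0,0,0,0,0,0],[1,0,0,0,0,0,0]]]}}

```text
clock: 48.1
position: [531.9, -312.6, 407.3]
ee_rot: [-0.055, 0.999, 0.001, 0.0]
contact_force: [-0.8, -0.5, -0.1]
gripper_width: 85.3
```

```bash
python3 - <<'E'
from h import *
st()
plan(1,(527.2,-316.1,311,-174.6),step=18)
E
```

```text
t 48.1 pos [ 531.9 -312.6  407.3] yaw -173.7 tilt 0.2 F [-0.8 -0.5 -0.1] w 85.3 j [-0.27  0.31  0.33 -0.   -1.59 -1.19]
6
[[1, 0.0009, -0.0005, 0.016, 0.0, 0.0, 0.003], [1, 0.0009, -0.0005, 0.016, 0.0, 0.0, 0.003], [1, 0.0009, -0.0005, 0.016, 0.0, 0.0, 0.003], [1, 0.0008, -0.0005, 0.016, 0.0, 0.0, 0.003], [1, 0.0008, -0.0005, 0.016, 0.0, 0.0, 0.003], [1, 0.0008, -0.0005, 0.016, 0.0, 0.0, 0.003]]
```

>>> {"name": "drive_tool", "arguments": {"moves": [[[1,0.002,-0.001,0.015,0,0,0.005],[1,0.002,-0.001,0.017,0,0,0.005],[1,0.001,-0.001,0.017,0,0,0.005],[1,0,0,0.017,0,0,0],[1,0,0,0.015,0,0,0],[1,0,0,0.01,0,0,0],[1,0,0,0,0,0,0],[1,0,0,0,0,0,0]]]}}

```text
clock: 48.9
position: [529.1, -313.8, 316.6]
ee_rot: [-0.05, 0.999, -0.0, 0.003]
contact_force: [-0.4, 0.4, 0.9]
gripper_width: 85.5
```

```bash
python3 - <<'E'
from h import *
st()
plan(1,(527.2,-316.1,311,-174.6),step=18)
o=grab("14",("wrist",))
E
```

```text
t 48.9 pos [ 529.1 -313.8  316.6] yaw -174.3 tilt 0.3 F [-0.4  0.4  0.9] w 85.5 j [-0.27  0.32  0.13 -0.   -1.37 -1.2 ]
1
[[1, 0.0021, -0.0021, 0.0056, -0.001, 0.006, 0.006]]
```

View pics/wrist14.png

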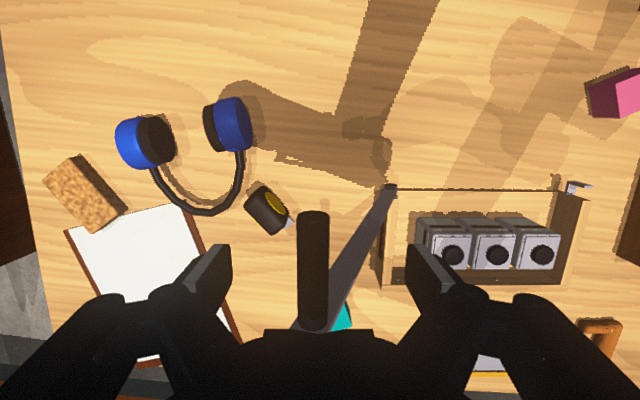

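>>> {"name": "drive_tool", "arguments": {"moves": [[[1,0.002,-0.002,0.005,0,0.006,0.006],[1,0,0,0,0,0,0],[0,0,0,0,0,0,0],[0,0,0,0,0,0,0],[0,0,0,0,0,0,0],[0,0,0,0,0,0,0],[0,0,0,0,0,0,0],[0,0,0,0,0,0,0]]]}}

```text
clock: 49.75
position: [528.1, -316.8, 314.1]
ee_rot: [-0.047, 0.999, -0.002, 0.002]
contact_force: [-0.2, -0.9, -1.0]
gripper_width: 13.9
```

```bash
python3 - <<'E'
from h import *
st()
E
```

```text
t 49.75 pos [ 528.1 -316.8  314.1] yaw -174.7 tilt 0.3 F [-0.2 -0.9 -1. ] w 13.9 j [-0.28  0.32  0.12  0.   -1.36 -1.2 ]
```

```bash
cat >> h.py <<'E'
_a=np.radians(5.42);EX=np.array([np.cos(_a),np.sin(_a)]);EY=np.array([-EX[1],EX[0]]);RO=np.array([620.9,-54.0])
def rackpos(p): q=np.asarray(p)[:2]-RO; return np.array([q@EX,q@EY,p[2]])
def bar(step,n,off=None,thmin=0.0):
    s=arm.read_state();r=rackpos(s['position'])
    if off is None:
        th=np.arccos(np.clip((r[1]+143)/310,-1,1));off=40+310*np.sin(th)-r[2]
    else: th=np.arctan2(r[2]+off-40,r[1]+143)
    print('rack',r.round(1),'th',th.round(3),'off',round(off,1),'rad',np.hypot(r[2]+off-40,r[1]+143).round(1))
    cur=r.copy();T=toolT(s)
    X=-np.array([*EX,0]);Z=np.array([0,0,-1.]);Rt=np.stack([X,np.cross(Z,X),Z],1)
    print('rotfix',R.from_matrix(T[:3,:3].T@Rt).as_rotvec().round(3),'du_tool_x',round((r[0]+118),1))
    rows=[]
    for i in range(n):
        th=max(thmin,th-step/310);t=np.array([-143+310*np.cos(th),40+310*np.sin(th)-off])
        rows.append([round((t[0]-cur[1])/1000,4),round(-(t[1]-cur[2])/1000,4)]);cur[1:]=t
    print(rows,'end th',round(th,3))
E
python3 - <<'E'
from h import *
bar(10,8)
bar(10,8,19)
E
```

```text
rack [-117.2 -252.8  314.1] th 1.933 off 15.8 rad 310.0
rotfix [-0.004  0.004 -0.001] du_tool_x 0.8
[[np.float64(0.0094), np.float64(-0.0034)], [np.float64(0.0095), np.float64(-0.0031)], [np.float64(0.0096), np.float64(-0.0028)], [np.float64(0.0097), np.float64(-0.0025)], [np.float64(0.0098), np.float64(-0.0022)], [np.float64(0.0098), np.float64(-0.0018)], [np.float64(0.0099), np.float64(-0.0015)], [np.float64(0.0099), np.float64(-0.0012)]] end th 1.675
rack [-117.2 -252.8  314.1] th 1.929 off 19 rad 313.0
rotfix [-0.004  0.004 -0.001] du_tool_x 0.8
[[np.float64(0.0105), np.float64(-0.0006)], [np.float64(0.0095), np.float64(-0.0031)], [np.float64(0.0096), np.float64(-0.0027)], [np.float64(0.0097), np.float64(-0.0024)], [np.float64(0.0098), np.float64(-0.0021)], [np.float64(0.0098), np.float64(-0.0018)], [np.float64(0.0099), np.float64(-0.0015)], [np.float64(0.0099), np.float64(-0.0012)]] end th 1.671
```

>>> {"name": "drive_tool", "arguments": {"moves": [[[0.5,0,0,0,0,0,0],[0.5,0,0,0,0,0,0],[0.5,0,0,0.006,0,0,0],[0.5,0,0,0,0,0,0],[0,0,0,0,0,0,0],[0,0,0,0,0,0,0],[0,0,0,0,0,0,0],[0,0,0,0,0,0,0],[0,0.009,0,-0.003,0,0,0]]]}}

```text
clock: 50.65
position: [527.5, -315.7, 307.9]
ee_rot: [-0.047, 0.999, -0.001, 0.012]
contact_force: [36.2, 7.7, -18.1]
gripper_width: 14.1
```

```bash
python3 - <<'E'
from h import *
st();bar(10,10)
E
```

```text
t 50.65 pos [ 527.5 -315.7  307.9] yaw -174.6 tilt 1.3 F [ 36.2   7.7 -18.1] w 14.1 j [-0.28  0.32  0.1  -0.01 -1.33 -1.2 ]
rack [-117.7 -251.7  307.9] th 1.929 off 22.4 rad 310.0
rotfix [-0.003  0.023  0.   ] du_tool_x 0.3
[[np.float64(0.0094), np.float64(-0.0034)], [np.float64(0.0095), np.float64(-0.003)], [np.float64(0.0096), np.float64(-0.0027)], [np.float64(0.0097), np.float64(-0.0024)], [np.float64(0.0098), np.float64(-0.0021)], [np.float64(0.0098), np.float64(-0.0018)], [np.float64(0.0099), np.float64(-0.0015)], [np.float64(0.0099), np.float64(-0.0012)], [np.float64(0.01), np.float64(-0.0008)], [np.float64(0.01), np.float64(-0.0005)]] end th 1.606
```

I put that step in x instead of y, and the force rose to 36 N. I'll relax it first, then run the arc along tool y.

>>> {"name": "drive_tool", "arguments": {"moves": [[[0,-0.001,0,0,0,0.015,0],[0,0,0,0,0,0.005,0],[0,0,0.005,-0.002,0,0,0],[0,0,0.008,-0.003,0,0,0]]]}}

```text
clock: 51.05
position: [526.7, -303.1, 312.1]
ee_rot: [-0.047, 0.999, -0.002, -0.0]
contact_force: [0.2, -2.0, -4.2]
gripper_width: 14.8
```

```bash
python3 - <<'E'
from h import *
st();bar(12,10,22.4)
E
```

```text
t 51.05 pos [ 526.7 -303.1  312.1] yaw -174.6 tilt 0.2 F [ 0.2 -2.  -4.2] w 14.8 j [-0.25  0.31  0.1   0.   -1.36 -1.22]
rack [-117.3 -239.1  312.1] th 1.886 off 22.4 rad 309.8
rotfix [-0.004 -0.    -0.001] du_tool_x 0.7
[[np.float64(0.0114), np.float64(-0.0037)], [np.float64(0.0116), np.float64(-0.0031)], [np.float64(0.0117), np.float64(-0.0026)], [np.float64(0.0118), np.float64(-0.0021)], [np.float64(0.0119), np.float64(-0.0017)], [np.float64(0.0119), np.float64(-0.0012)], [np.float64(0.012), np.float64(-0.0008)], [np.float64(0.012), np.float64(-0.0003)], [np.float64(0.012), np.float64(0.0002)], [np.float64(0.012), np.float64(0.0006)]] end th 1.499
```

The bar follows with low force, at a radius of 309.8. I'll continue.

>>> {"name": "drive_tool", "arguments": {"moves": [[[0,0,0.0115,-0.0037,0,0,0],[0,0,0.0115,-0.003,0,0,0],[0,0,0.0115,-0.0026,0,0,0],[0,0,0.012,-0.002,0,0,0],[0,0,0.012,-0.0017,0,0,0],[0,0,0.012,-0.0012,0,0,0],[0,0,0.012,-0.0008,0,0,0],[0,0,0.012,-0.0003,0,0,0]]]}}

```text
clock: 51.85
position: [517.5, -201.1, 329.8]
ee_rot: [-0.047, 0.999, -0.003, 0.002]
contact_force: [2.9, -2.8, -3.5]
gripper_width: 14.2
```

```bash
python3 - <<'E'
from h import *
st();bar(16,12,22.4)
E
```

```text
t 51.85 pos [ 517.5 -201.1  329.8] yaw -174.6 tilt 0.5 F [ 2.9 -2.8 -3.5] w 14.2 j [-0.08  0.21  0.    0.01 -1.36 -1.4 ]
rack [-116.8 -136.7  329.8] th 1.551 off 22.4 rad 312.3
rotfix [-0.007  0.005 -0.001] du_tool_x 1.2
[[np.float64(0.0159), np.float64(0.003)], [np.float64(0.0159), np.float64(0.0016)], [np.float64(0.0158), np.float64(0.0024)], [np.float64(0.0157), np.float64(0.0032)], [np.float64(0.0155), np.float64(0.004)], [np.float64(0.0153), np.float64(0.0048)], [np.float64(0.015), np.float64(0.0056)], [np.float64(0.0147), np.float64(0.0063)], [np.float64(0.0143), np.float64(0.0071)], [np.float64(0.014), np.float64(0.0078)], [np.float64(0.0135), np.float64(0.0085)], [np.float64(0.0131), np.float64(0.0092)]] end th 0.931
```

>>> {"name": "drive_tool", "arguments": {"moves": [[[0,0.001,0.016,0.003,-0.003,0.003,0],[0,0,0.016,0.0016,-0.002,0.002,0],[0,0,0.016,0.0024,0,0,0],[0,0,0.0157,0.0032,0,0,0],[0,0,0.0155,0.004,0,0,0],[0,0,0.0153,0.0048,0,0,0]]]}}

```text
clock: 52.45
position: [508.4, -101.4, 312.6]
ee_rot: [-0.047, 0.999, -0.003, 0.003]
contact_force: [5.1, -3.8, -6.4]
gripper_width: 14.5
```

```bash
python3 - <<'E'
from h import *
st();bar(16,12,22.4)
E
```

```text
t 52.45 pos [ 508.4 -101.4  312.6] yaw -174.6 tilt 0.5 F [ 5.1 -3.8 -6.4] w 14.5 j [ 0.12  0.15 -0.12  0.01 -1.3  -1.6 ]
rack [-116.5  -36.5  312.6] th 1.225 off 22.4 rad 313.7
rotfix [-0.006  0.006 -0.   ] du_tool_x 1.5
[[np.float64(0.0137), np.float64(0.0093)], [np.float64(0.0146), np.float64(0.0066)], [np.float64(0.0142), np.float64(0.0073)], [np.float64(0.0138), np.float64(0.008)], [np.float64(0.0134), np.float64(0.0087)], [np.float64(0.0129), np.float64(0.0094)], [np.float64(0.0124), np.float64(0.0101)], [np.float64(0.0119), np.float64(0.0107)], [np.float64(0.0113), np.float64(0.0113)], [np.float64(0.0107), np.float64(0.0119)], [np.float64(0.0101), np.float64(0.0124)], [np.float64(0.0094), np.float64(0.0129)]] end th 0.605
```

>>> {"name": "drive_tool", "arguments": {"moves": [[[0,0.001,0.0137,0.009,-0.003,0.003,0],[0,0,0.0146,0.007,-0.003,0.003,0],[0,0,0.0142,0.008,0,0,0],[0,0,0.0138,0.0085,0,0,0],[0,0,0.0134,0.009,0,0,0],[0,0,0.0129,0.0097,0,0,0]]]}}

```text
clock: 53.05
position: [500.4, -13.9, 264.3]
ee_rot: [-0.049, 0.999, -0.002, 0.005]
contact_force: [4.5, -5.6, -3.9]
gripper_width: 14.5
```

```bash
python3 - <<'E'
from h import *
st();bar(16,12,22.4)
E
```

```text
t 53.05 pos [500.4 -13.9 264.3] yaw -174.4 tilt 0.6 F [ 4.5 -5.6 -3.9] w 14.5 j [ 0.3   0.14 -0.24  0.01 -1.18 -1.78]
rack [-116.2   51.3  264.3] th 0.904 off 22.4 rad 314.0
rotfix [-0.004  0.01   0.002] du_tool_x 1.8
[[np.float64(0.0098), np.float64(0.0134)], [np.float64(0.0118), np.float64(0.0108)], [np.float64(0.0112), np.float64(0.0114)], [np.float64(0.0106), np.float64(0.012)], [np.float64(0.01), np.float64(0.0125)], [np.float64(0.0093), np.float64(0.013)], [np.float64(0.0086), np.float64(0.0135)], [np.float64(0.0079), np.float64(0.0139)], [np.float64(0.0072), np.float64(0.0143)], [np.float64(0.0064), np.float64(0.0147)], [np.float64(0.0057), np.float64(0.015)], [np.float64(0.0049), np.float64(0.0152)]] end th 0.284
```

>>> {"name": "drive_tool", "arguments": {"moves": [[[0,0.001,0.0105,0.0125,-0.002,0.005,0],[0,0.001,0.0115,0.011,-0.002,0.005,0],[0,0,0.011,0.0115,0,0,0],[0,0,0.0106,0.012,0,0,0],[0,0,0.01,0.0125,0,0,0],[0,0,0.0093,0.013,0,0,0],[0,0,0.0086,0.0135,0,0,0]]]}}

```text
clock: 53.75
position: [493.3, 62.1, 175.9]
ee_rot: [-0.049, 0.999, -0.001, 0.003]
contact_force: [6.0, -6.6, -2.1]
gripper_width: 14.0
```

```bash
python3 - <<'E'
from h import *
st();bar(14,12,22.4)
E
```

```text
t 53.75 pos [493.3  62.1 175.9] yaw -174.3 tilt 0.4 F [ 6.  -6.6 -2.1] w 14.0 j [ 0.46  0.22 -0.39  0.01 -0.96 -1.93]
rack [-116.   127.6  175.9] th 0.529 off 22.4 rad 313.5
rotfix [-0.003  0.006  0.004] du_tool_x 2.0
[[np.float64(0.0037), np.float64(0.014)], [np.float64(0.0062), np.float64(0.0125)], [np.float64(0.0057), np.float64(0.0128)], [np.float64(0.0051), np.float64(0.013)], [np.float64(0.0045), np.float64(0.0133)], [np.float64(0.0039), np.float64(0.0135)], [np.float64(0.0033), np.float64(0.0136)], [np.float64(0.0027), np.float64(0.0137)], [np.float64(0.002), np.float64(0.0139)], [np.float64(0.0014), np.float64(0.0139)], [np.float64(0.0008), np.float64(0.014)], [np.float64(0.0002), np.float64(0.0101)]] end th 0.0
```

>>> {"name": "drive_tool", "arguments": {"moves": [[[0,0.001,0.0045,0.0135,-0.001,0.003,0.002],[0,0.001,0.006,0.0125,-0.001,0.003,0.002],[0,0,0.0055,0.013,0,0,0],[0,0,0.005,0.013,0,0,0],[0,0,0.0045,0.0133,0,0,0],[0,0,0.0039,0.0135,0,0,0],[0,0,0.0033,0.0136,0,0,0]]]}}

```text
clock: 54.45
position: [490.0, 96.4, 80.1]
ee_rot: [-0.048, 0.999, -0.003, 0.002]
contact_force: [4.3, -4.1, 2.2]
gripper_width: 13.9
```

```bash
python3 - <<'E'
from h import *
st();bar(10,8,22.4)
o=grab("15",("side","scene"));cv2.imwrite("pics/c15.png",cv2.resize(o['side'][0][130:290,220:440],None,fx=3,fy=3)[:,:,::-1])
E
```

```text
t 54.45 pos [490.   96.4  80.1] yaw -174.5 tilt 0.4 F [ 4.3 -4.1  2.2] w 13.9 j [ 0.52  0.34 -0.5   0.01 -0.72 -2.01]
rack [-116.1  162.1   80.1] th 0.202 off 22.4 rad 311.4
rotfix [-0.006  0.004  0.002] du_tool_x 1.9
[[np.float64(0.0004), np.float64(0.0101)], [np.float64(0.0015), np.float64(0.0099)], [np.float64(0.0012), np.float64(0.0099)], [np.float64(0.0009), np.float64(0.01)], [np.float64(0.0006), np.float64(0.01)], [np.float64(0.0002), np.float64(0.01)], [np.float64(0.0), np.float64(0.0027)], [np.float64(0.0), np.float64(-0.0)]] end th 0.0
```

View pics/c15.png

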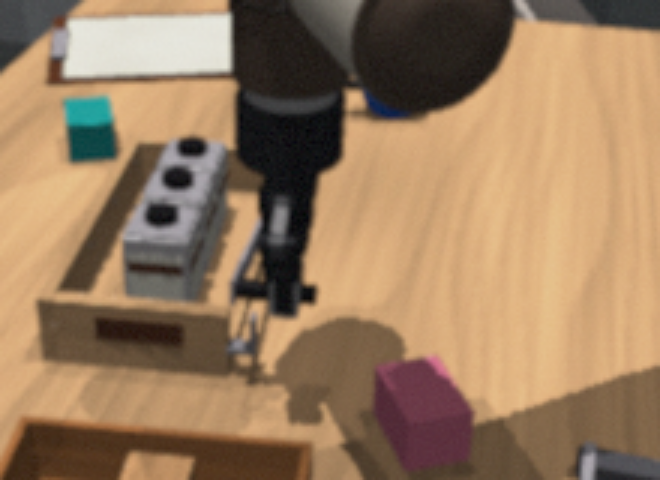

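>>> {"name": "drive_tool", "arguments": {"moves": [[[0,-0.0005,0.001,0.01,-0.003,0.002,0],[0,0,0.0015,0.01,-0.003,0.002,0],[0,0,0.0012,0.01,0,0,0],[0,0,0.0009,0.01,0,0,0],[0,0,0.0005,0.008,0,0,0]]]}}

```text
clock: 55.05
position: [489.5, 101.1, 27.8]
ee_rot: [-0.048, 0.999, -0.001, -0.001]
contact_force: [4.1, -4.5, 1.8]
gripper_width: 13.5
```

```bash
python3 - <<'E'
from h import *
st();bar(5,8,22.4)
E
```

```text
t 55.05 pos [489.5 101.1  27.8] yaw -174.5 tilt 0.2 F [ 4.1 -4.5  1.8] w 13.5 j [ 0.53  0.43 -0.54  0.   -0.6  -2.  ]
rack [-116.1  166.9   27.8] th 0.033 off 22.4 rad 310.0
rotfix [-0.001 -0.003  0.001] du_tool_x 1.9
[[np.float64(0.0001), np.float64(0.005)], [np.float64(0.0), np.float64(0.005)], [np.float64(0.0), np.float64(0.0002)], [np.float64(0.0), np.float64(-0.0)], [np.float64(0.0), np.float64(-0.0)], [np.float64(0.0), np.float64(-0.0)], [np.float64(0.0), np.float64(-0.0)], [np.float64(0.0), np.float64(-0.0)]] end th 0.0
```

>>> {"name": "drive_tool", "arguments": {"moves": [[[0,0,0,0.004,0,0,0],[0,0,0,0.004,0,0,0],[0,0,0,0.003,0,0,0]]]}}

```text
clock: 55.35
position: [489.7, 101.1, 27.2]
ee_rot: [-0.05, 0.999, -0.003, -0.002]
contact_force: [-5.4, -4.3, 22.8]
gripper_width: 13.6
```

```bash
python3 - <<'E'
from h import *
st();bar(5,1,22.4)
E
```

```text
t 55.35 pos [489.7 101.1  27.2] yaw -174.2 tilt 0.4 F [-5.4 -4.3 22.8] w 13.6 j [ 0.53  0.43 -0.54  0.01 -0.6  -2.01]
rack [-116.   166.8   27.2] th 0.031 off 22.4 rad 310.0
rotfix [-0.006 -0.004  0.006] du_tool_x 2.0
[[np.float64(0.0001), np.float64(0.005)]] end th 0.015
```

```bash
python3 - <<'E'
from h import *
o=grab("16",("wrist","side","scene"));
for n in o:
    q=o[n][1].reshape(-1,3);r=(q[:,:2]-RO);u=r@EX;v=r@EY
    for lo in range(-150,180,30):
        m=(u>-84)&(u<-73)&(v>lo)&(v<lo+30)&(q[:,2]>20)&(q[:,2]<75)
        if m.sum()>3:print(n,'bar v',lo,m.sum(),'zmax',np.percentile(q[m,2],97).round(1),'u',u[m].mean().round(1))
    m=(u>-150)&(u<-90)&(v>150)&(v<185)&(q[:,2]>15)&(q[:,2]<75)
    if m.sum():
        for a,b in((-150,-135),(-135,-105),(-105,-90)):
            k=m&(u>a)&(u<b)
            if k.sum():print(n,'knob',a,k.sum(),np.percentile(q[k,2],[3,50,97]).round(1),np.percentile(v[k],[3,50,97]).round(1))
p=o['side'][0][180:270,250:370];cv2.imwrite("pics/c16.png",cv2.resize(p,None,fx=6,fy=6,interpolation=cv2.INTER_CUBIC)[:,:,::-1])
E
```

```text
wrist bar v -30 283 zmax 45.3 u -79.9
wrist bar v 0 1506 zmax 51.1 u -79.6
wrist bar v 30 1625 zmax 51.1 u -79.5
wrist bar v 60 391 zmax 50.2 u -79.7
wrist bar v 90 219 zmax 50.4 u -79.5
wrist bar v 150 402 zmax 48.6 u -80.6
wrist knob -150 543 [36.5 45.2 48.8] [160.6 167.5 174.5]
wrist knob -135 4338 [37.6 48.7 74.3] [151.8 167.5 183.2]
wrist knob -105 780 [42.7 47.3 49. ] [160.4 167.4 174.5]
side bar v 60 15 zmax 49.1 u -79.0
side bar v 90 24 zmax 50.0 u -78.9
side bar v 120 25 zmax 49.9 u -78.9
side bar v 150 38 zmax 49.7 u -79.3
side knob -150 14 [35.5 43.8 46.8] [164.1 172.5 176.3]
side knob -135 78 [27.3 43.1 63.4] [157.4 177.2 183.2]
side knob -105 42 [34.5 43.4 47.2] [167.4 174.1 176.6]
scene bar v -150 19 zmax 51.7 u -78.0
scene bar v -120 64 zmax 51.5 u -75.5
scene bar v -90 70 zmax 51.1 u -75.1
scene bar v -60 62 zmax 51.3 u -75.0
scene bar v -30 37 zmax 51.6 u -75.1
scene bar v 0 37 zmax 51.7 u -75.0
scene bar v 30 32 zmax 51.7 u -74.6
scene bar v 60 30 zmax 50.6 u -75.1
scene bar v 90 31 zmax 51.0 u -74.8
scene bar v 120 22 zmax 51.8 u -75.2
scene bar v 150 8 zmax 50.5 u -77.0
scene knob -150 2 [45.8 46.3 46.9] [162.  164.3 166.6]
scene knob -135 66 [29.7 53.8 73.1] [150.3 160.2 180.2]
scene knob -105 42 [37.3 52.1 72.4] [151.6 162.8 181.5]
```

View pics/c16.png

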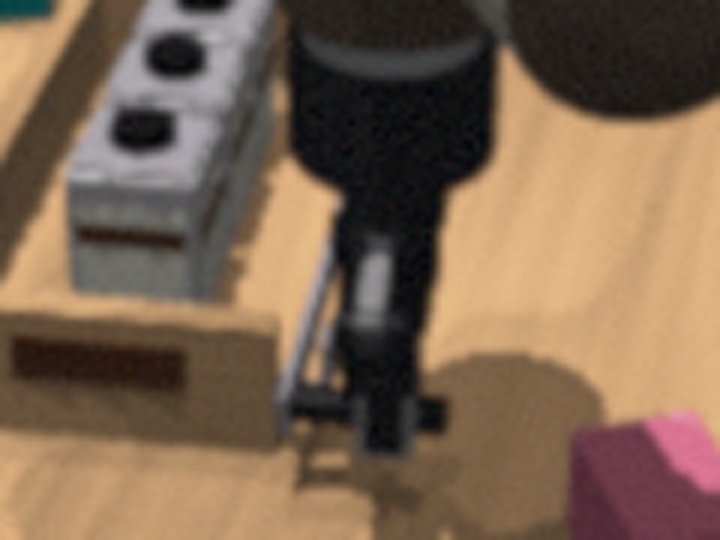

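View pics/wrist16.png

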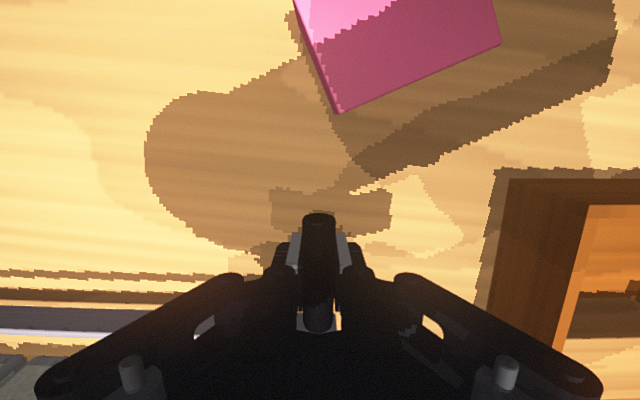

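The bar is level along its whole length: its top is at 50–51 mm everywhere and the knob centre is at about 40 mm. I'll relax, open and retreat straight up.

>>> {"name": "drive_tool", "arguments": {"moves": [[[0,0,0,0,0,0,0],[0,0,0,0,0,0,0],[0.8,0,0,0,0,0,0],[0.8,0,0,0,0,0,0],[0.8,0,0,0,0,0,0],[0.8,0,0,-0.015,0,0,0],[0.8,0,0,-0.03,0,0,0],[0.8,0,0,-0.04,0,0,0],[0.8,0,0,-0.045,0,0,0],[0.8,0.01,0,-0.045,0,0,0],[0.8,0.02,0.01,-0.045,0,0,0],[0.8,0.03,0.02,-0.045,0,0,0],[0.8,0.03,0.02,-0.03,0,0,0],[0.8,0,0,0,0,0,0],[0.8,0,0,0,0,0,0]]]}}

```text
clock: 57.0
position: [394.4, 144.9, 320.8]
ee_rot: [-0.048, 0.999, -0.002, -0.011]
contact_force: [-0.4, 0.5, -0.6]
gripper_width: 68.2
```

```bash
python3 - <<'E'
from h import *
st();o=grab("17",("wrist","side","scene"));
for n in o:
    q=o[n][1].reshape(-1,3);r=(q[:,:2]-RO);u=r@EX;v=r@EY
    print(n,[(lo,np.percentile(q[m,2],97).round(1)) for lo in range(-150,180,30) for m in [(u>-84)&(u<-73)&(v>lo)&(v<lo+30)&(q[:,2]>20)&(q[:,2]<75)] if m.sum()>3])
    k=(u>-150)&(u<-95)&(v>150)&(v<185)&(q[:,2]>20)&(q[:,2]<75)
    if k.sum():print('knob',k.sum(),np.percentile(q[k,2],[50,98]).round(1),np.percentile(v[k],[3,97]).round(1))
    for lo,hi in((31,95),(-32,30.5),(-95,-32.5)):
        m=(q[:,2]>86)&(q[:,2]<95)&(v>lo)&(v<hi)&(abs(u)<45)
        if m.sum()>20:
            c,s,g=cv2.minAreaRect(np.stack([u[m],v[m]],1).astype(np.float32));print(n,m.sum(),np.round(c,1),np.round(s,1),round(g,1))
E
```

```text
t 57.0 pos [394.4 144.9 320.8] yaw -174.4 tilt 1.3 F [-0.4  0.5 -0.6] w 68.2 j [ 0.73 -0.02 -0.27 -0.01 -1.34 -2.2 ]
wrist [(-150, np.float64(52.4)), (-120, np.float64(51.5)), (-90, np.float64(51.8)), (-60, np.float64(51.9)), (-30, np.float64(51.8)), (0, np.float64(52.4)), (30, np.float64(52.6)), (60, np.float64(51.8)), (90, np.float64(51.6)), (120, np.float64(52.7)), (150, np.float64(52.5))]
knob 293 [47.9 50.9] [161. 175.]
wrist 37 [-23.4 -80.4] [ 8.6 14.6] 8.5
side [(-150, np.float64(52.3)), (-120, np.float64(49.6)), (-90, np.float64(51.7)), (-60, np.float64(49.5)), (-30, np.float64(51.3)), (0, np.float64(50.3)), (30, np.float64(50.3)), (60, np.float64(50.2)), (90, np.float64(51.0)), (120, np.float64(50.4)), (150, np.float64(51.3))]
knob 138 [44.4 48.8] [165.  176.5]
side 175 [-0.5 66.3] [52.8 51.7] 89.6
side 154 [-0.8  3.2] [53.2 53.1] 89.5
side 128 [ -1.8 -60.7] [55.3 50.6] 88.6
scene [(-150, np.float64(51.6)), (-120, np.float64(52.0)), (-90, np.float64(51.2)), (-60, np.float64(52.4)), (-30, np.float64(51.6)), (0, np.float64(51.9)), (30, np.float64(52.0)), (60, np.float64(51.8)), (90, np.float64(52.3)), (120, np.float64(54.5)), (150, np.float64(52.2))]
knob 61 [46.5 50.5] [158.4 172.1]
scene 218 [ 2.1 62. ] [54.2 55.1] 89.3
scene 240 [ 3.3 -2.2] [54.1 55.8] 89.6
scene 271 [  2.8 -64.4] [55.8 55.8] 89.0
```

View pics/scene17.png

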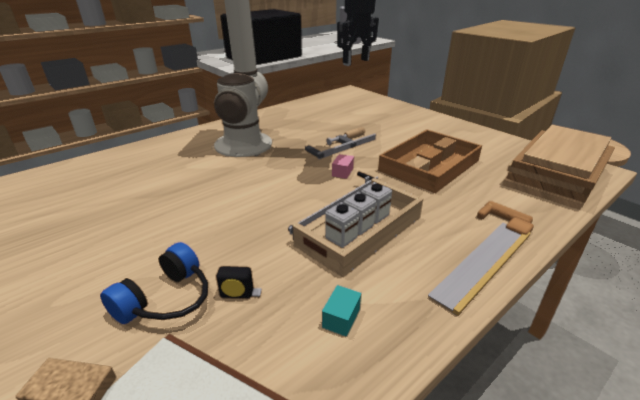

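View pics/side17.png

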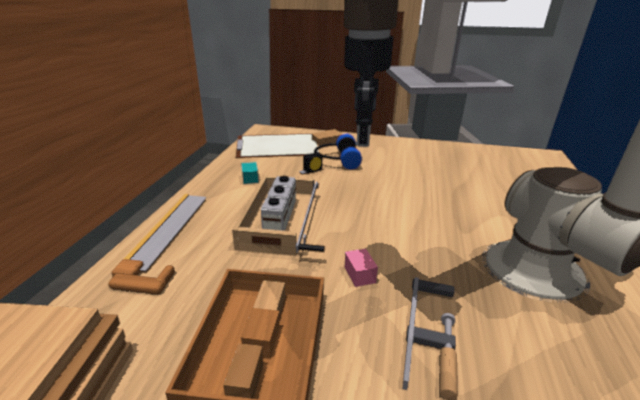

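```bash
python3 -c "
from bench import arm
print(arm.job_done())"
```

```text
the job is handed in; nothing more can be done
None
```

The job is done and handed in at about 57 s of the 210 s. All three offcuts are in the tray. The three tins present stand in one row on the rack floor. The bar is down in its catch.

- **Tin row:** The wrist camera put the tins on the rack's midline (within about 0.1 mm of rack x = 0), at rack y of +64, -1 and -63 mm. They are square to the rack with gaps of about 7–8 mm. The fixed cameras agreed once their 2–4 mm calibration offsets are allowed for. The tins had not moved after the bar was swung down.
- **Bar:** It went down only after the row was complete. Its top reads about 50–52 mm along almost its whole length and the knob centre about 40–42 mm, so it lies level. It stopped against its end stop with about 23 N on the tool.
- **Other things on the bench:** The last pictures show the pink and turquoise look-alikes and the other items where they started, and the gripper clear of everything.

Two things did not go to plan:

- **Offcut grips:** The first grip on two of the offcuts was too shallow, so I released and gripped them again lower down.
- **Knob step:** One step on the knob went along the wrong axis and briefly raised the tool force to about 41 N. I relaxed it straight away and nothing was disturbed. I can't tell from the readings whether this counts against the 40 N pressing limit, as the load was on the gripped knob.

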